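# Grind the waiting jars in allergen order on the twist-lock jar grinder

## Task

Grind every jar waiting on the bare sheet pan, one after another in allergen order: purple lid first, then white, then red (skip a colour that is not there). For each, push the jar down into the grinder's socket and twist it clockwise a quarter turn to the stop so that it locks, hold the green start button fully down for a good second and release it, then untwist the jar, lift it off and stand it upright on the blue mat of the other sheet pan. Never press start without a jar locked on, and leave everything else on the counter where it is.

Things in the scene. Friction and masses are not known exactly. Their poses are not given: they have to be found in the camera images.
- purple_jar_centre (a point): Centre of the purple-lidded jar (allergen-free batch), half-way up its axis. None if absent. All jars: 130 mm tall, 0.5 kg, z up, x along the lid's bar grip and through both lugs (same after a half turn). Black foot 72 mm dia, 0 to 24 mm high, lower edge chamfered; two opposite lugs 14 mm wide, 6 to 12 mm above the underside, out to 46 mm from the axis. Steel body 81 mm dia.
- white_jar_centre (a point): Centre of the white-lidded jar (contains milk), same shape as the purple one. None if absent. Lid of all jars: 85 mm dia, clamped on, flat top at 102 mm height (37 mm above this point); on it a moulded bar grip 62 mm long, 18 mm wide, 28 mm high (top 65 mm above this point), to be pinched across its 18 mm.
- red_jar_centre (a point): Centre of the red-lidded jar (contains nuts), same shape as the purple one. None if absent. A jar locked on the grinder has its centre 47 mm above the socket point, its x along the socket's y, and its underside 18 mm below the socket point.
- socket (a point): Centre of the grinder's bayonet socket at the top face of its round turret (115 mm above the counter, 114 mm dia). z up; x runs through the two entry slots (20 mm wide, at +x and -x, white marks outside them); -x points to the control nose. Bore 77 mm dia in a 6 mm thick ring. Lugs go down the slots, then turn clockwise (seen from above) a quarter turn to a stop; anticlockwise frees them.
- cushion_top (a point): Top of the sprung rubber cushion in the socket, on its axis; 14 mm below the socket point when free. It presses up with 5 N, rising to 11 N at its hard stop 22 mm below the socket point. Lugs pass under the ring when the jar's underside is at least 18 mm below the socket point; a locked jar is then pressed up against the ring. A jar merely laid in sits loose on the cushion.
- grinder: The grinder, fixed to the counter; origin on the socket axis at counter height, axes as the socket's. Grey housing 170 mm wide (y), 85 mm high, out to 98 mm either side of the axis in x; in front (-x) a control nose 120 mm wide and 60 mm high reaching 175 mm from the axis, with the start button.
- start_top (a point): Middle of the top of the round green spring start button (30 mm dia) on the control nose, 135 mm in front (socket -x) of the socket axis; 84 mm above the counter when up. It is pushed straight down.
- start (a joint): Travel of the start button: 0 up, 0.008 m fully down (about 6 N there, about 2 N at first); springs back up by itself.
- load_pan_floor (a point): Centre of the inner floor of the bare aluminium sheet pan on which the jars wait: 330 mm (x) by 240 mm (y), rim 22 mm high, floor 4 mm above the counter. Fixed.
- mat_pan_floor (a point): Centre of the blue silicone mat that covers the floor of the other sheet pan, for finished jars: pan 330 mm (x) by 240 mm (y), walls 4 mm, rim 22 mm high, mat top 7 mm above the counter (this point). z up. Fixed.
- yellow_bottle_centre (a point): Bystander, leave alone: yellow sauce squeeze bottle, 58 dia x 165 tall; point about half-way up, on the counter.
- green_bottle_centre (a point): Bystander, leave alone: green sauce squeeze bottle, 58 dia x 165 tall; point about half-way up, on the counter.
- tub_centre (a point): Bystander, leave alone: clear round tub with a white lid, 92 dia x 76 tall; point about half-way up, on the counter.
- shaker_centre (a point): Bystander, leave alone: steel spice shaker, 50 dia x 86 tall; point about half-way up, on the counter.
Not all that is in view belongs to the job. What is shaped like the part that bears purple_jar_centre but turquoise or yellow is not meant.

How it is judged:
By the outcome, as a careful person would: the job done as asked, in the order asked, and still so for the second after the job is handed in, with the robot touching nothing.
Of purple_jar, white_jar, red_jar only 2 to 3 are there at a start; the rules pass over those that are not, and their reading is None.
At some moment in a run one of purple_jar, white_jar, red_jar may be knocked a few centimetres aside while the robot is not near it.
It also fails if it takes over 210 s, if anything falls off the work surface, if the arm or the gripper's body presses on something with over 40 N, if the wrist force passes 120 N, or if a joint passes its speed limit or range.

## Robot

A 6-joint arm with a two-finger parallel gripper is mounted at the origin on the work surface. World frame = base frame: x ahead of the robot, y to its left, z up, the work surface at z = 0. Lengths are in m, angles in rad, forces in N, time in s.
With the tool pointing down it reaches from about 0.375 to 0.975 m from the base axis. Payload 3.8 kg.
Tool frame: the origin (TCP) lies at the very end of the fingers, on their centre line; the grasp point (between the pads) lies 19 mm behind it; y points along the fingers, x is the direction in which the jaws open and shut, and the axes are right-handed (so a half turn about y gives the same grasp; the last joint's range is limited). The gripper opens to 88 mm and grips with 3 to 60 N. Pads are 18 mm wide; open, the fingers measure 123 mm over their backs; the gripper's body (75 mm by 187 mm) begins 45 mm behind the grasp point.
Start: joints at [1.068, 0.264, 1.604, -0, 1.274, -0.037], TCP at [0.303, 0.603, 0.239] pointing down, gripper open.
Joint ranges: [-2.63, 2.63], [-0.94, 2.18], [0.31, 2.57], [-1.31, 4.45], [0, 2.66], [-2.55, 2.55]. Speed limits (rad/s): [2.57, 2.57, 3.14, 3.14, 3.14, 3.14].

## Interface

Orientations are given as a 3x3 rotation matrix whose columns are the frame's x, y, z axes.
In Python, from cell import robot gives the robot as it stands.
- The arm moves only by the tool drive_tool, never from a script. Its argument "steps" is a list of rows, each a list of 6 numbers: the shift along the tool's x, y, z in mm, then the turn, a rotation vector about the tool's x, y, z in rad. A call has 1 to 8 rows; each row is the pose to reach, as a shift and turn from the pose commanded when the call began, along the tool's axes at that moment; what a row does not reach only later rows make up. A row lasts 1/10 s, in which the tool goes at most 50 mm and 8.59 degrees, less where a joint would pass 70% of its speed; a pose out of reach is approached as far as the arm can. A call with a gripper value outside its range is refused whole. "hand" is the opening, from 0 (shut) to 1 (fully open), set as the call begins (left out, the last holds). The fingers move at their own pace and stop on an object; "grip_force" is the grip in N (left out, the last holds). Time passes only in rows, so rows that repeat a pose let the fingers close. It gives the time, the measured TCP pose, the force and the opening at its end, in the units of the state.
- robot.observe(): the state, without advancing time (a new reading comes with each control period).
- robot.get_image(name): name is "scene" or "top" or "wrist"; returns (picture, depth): 420x560x3 uint8, red, green, blue; 420x560 float32, m along the optical axis (not along the pixel's ray), 0 where there is no reading.
- robot.calibration(name): a dict with "fx", "fy", "cx", "cy" (pixels), "view" (4x4, takes a point from world to camera coordinates); the wrist camera has in their place "T_tool_cam" (4x4, takes a point from camera to tool coordinates, whose origin is the TCP and whose axes are the tool frame's). Camera axes: x right, y down, z forward; pixel columns grow to the right and rows downward; lengths in m; the calibration is good to about 2 mm. A picture is of the moment at which its call begins: read the wrist's pose just before it. calibration takes no time and is no camera call.
- robot.close_job(): hands the job in, once; it reports no verdict.
The state is a dict: "time": time; "joint_positions": joint angles; "dq": joint speeds; "joint_torque": joint torques, N m; "tcp_pos": TCP position; "tool_rot": TCP orientation; "force": force on the tool from outside, world axes, zero at the start; "wrist_torque": the same for the moment, N m; "opening": opening from 0.0 (shut) to 1.0 (fully open).
Only numpy, scipy, OpenCV 4.12 (cv2) and the standard library are available. Lean on these libraries where they do the work, as an engineer would, in place of code of your own. Each camera call takes 0.05 s, during which the arm holds its last target.

## Working session

There is one attempt and no reset: what is moved stays moved. The work goes in short steps, Python scripts to look and compute and a tool call to move; the robot and the scene stay as the last step left them, time stands still between calls to the robot, and variables do not carry over. Pictures are saved under pics/ and viewed, and the job is handed in when it is done.

Besides the shell and the picture viewer there is one more tool, called after "Emit:" as name([rows], argument=value, ...), one row to a line, values as JSON. drive_tool: Moves the arm, as the interface text tells. Its arguments: {"type":"object","properties":{"steps":{"type":"array"},"hand":{"type":"number"},"grip_force":{"type":"number"}},"required":["steps"]}

```bash
ls; mkdir -p pics
python3 - <<'E'
from cell import robot
import cv2,numpy as np
s=robot.observe()
for k,v in s.items(): print(k,np.round(v,3).tolist())
for n in ["scene","top","wrist"]:
    im,d=robot.get_image(n); cv2.imwrite(f"pics/{n}0.png",im[:,:,::-1]); np.save(f"pics/{n}0d.npy",d)
    c=robot.calibration(n); print(n,{k:np.round(v,4).tolist() for k,v in c.items()})
E
```

```text
pics
time 0.0
joint_positions [1.068, 0.265, 1.605, -0.0, 1.274, -0.037]
dq [-0.0, -0.001, -0.001, -0.0, 0.001, -0.0]
joint_torque [-0.003, -50.211, -35.688, 0.073, 0.03, -0.0]
tcp_pos [0.303, 0.602, 0.237]
tool_rot [[0.449, -0.001, -0.893], [0.893, -0.002, 0.449], [-0.002, -1.0, 0.0]]
force [0.235, -0.315, 0.35]
wrist_torque [-0.006, 0.021, -0.005]
opening 1.002
scene {'fx': 393.2631, 'fy': 393.2631, 'cx': 285.6437, 'cy': 202.147, 'view': [[-0.8055, 0.5926, 0.0067, 0.4496], [0.3532, 0.4891, -0.7975, -0.0643], [-0.4759, -0.64, -0.6033, 1.406], [0.0, 0.0, 0.0, 1.0]]}
top {'fx': 545.2939, 'fy': 545.2939, 'cx': 273.3078, 'cy': 214.2898, 'view': [[-0.0181, -0.9996, -0.0195, -0.0582], [-0.9858, 0.0211, -0.1667, 0.5291], [0.167, 0.0162, -0.9858, 1.597], [0.0, 0.0, 0.0, 1.0]]}
wrist {'fx': 329.7862, 'fy': 329.7862, 'cx': 281.3748, 'cy': 214.8234, 'T_tool_cam': [[1.0, 0.0001, -0.0006, 0.0007], [0.0006, -0.2813, 0.9596, -0.1454], [-0.0001, -0.9596, -0.2813, 0.0726], [0.0, 0.0, 0.0, 1.0]]}
```

View pics/scene0.png

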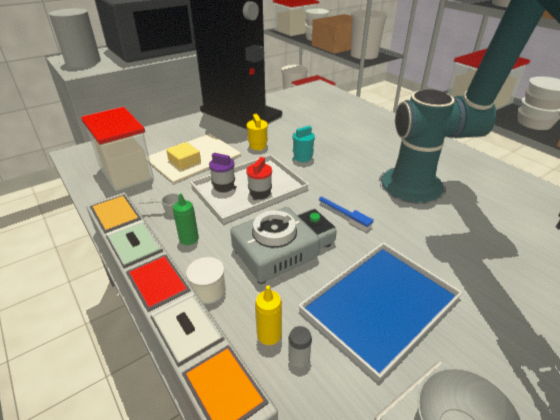

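View pics/top0.png

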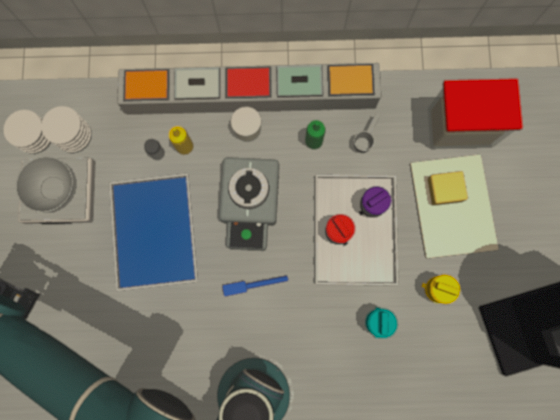

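View pics/wrist0.png

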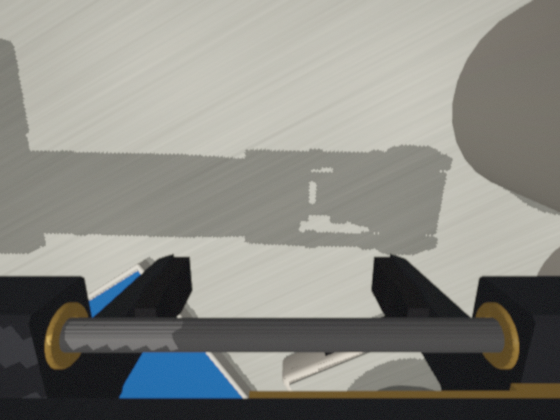

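The scene and top views show two jars on the bare pan: purple at top pixel (377,200) and red at (340,230), with no white one. The grinder is at (248,187), its nose and green button at (247,234), and the blue mat at (153,231). The wrist view shows only counter.

```bash
cat > h.py <<'E'
import numpy as np,cv2
from cell import robot
def cam(n,s=None):
    c=robot.calibration(n)
    if n=="wrist":
        s=s or robot.observe()
        T=np.eye(4);T[:3,:3]=s["tool_rot"];T[:3,3]=s["tcp_pos"]
        V=np.linalg.inv(T@np.array(c["T_tool_cam"]))
    else: V=np.array(c["view"])
    return c["fx"],c["fy"],c["cx"],c["cy"],V
def snap(n,f=None):
    s=robot.observe(); k=cam(n,s); im,d=robot.get_image(n)
    if f: cv2.imwrite("pics/"+f+".png",im[:,:,::-1])
    return im,d,k
def cloud(d,k):
    fx,fy,cx,cy,V=k; v,u=np.mgrid[:d.shape[0],:d.shape[1]]
    P=np.stack([(u-cx)/fx*d,(v-cy)/fy*d,d],-1)
    W=np.linalg.inv(V); P=P@W[:3,:3].T+W[:3,3]; P[d<=0]=np.nan
    return P
def onz(u,v,z,k):
    fx,fy,cx,cy,V=k; W=np.linalg.inv(V)
    r=W[:3,:3]@np.array([(u-cx)/fx,(v-cy)/fy,1]); o=W[:3,3]
    return o+r*(z-o[2])/r[2]
def proj(p,k):
    fx,fy,cx,cy,V=k; q=V[:3,:3]@np.asarray(p)+V[:3,3]
    return np.array([fx*q[0]/q[2]+cx,fy*q[1]/q[2]+cy])
def mask(im,col):
    h=cv2.cvtColor(im,cv2.COLOR_RGB2HSV); H,S,V=[h[...,i].astype(int) for i in range(3)]
    if col=="purple": return (H>120)&(H<160)&(S>80)&(V>30)
    if col=="red": return ((H<6)|(H>174))&(S>150)&(V>60)
    if col=="green": return (H>45)&(H<80)&(S>140)
    if col=="blue": return (H>100)&(H<118)&(S>170)&(V>80)
def axis(P):
    c=P.mean(0); w,v=np.linalg.eigh(np.cov((P-c).T)); a=v[:,-1]
    return c,np.degrees(np.arctan2(a[1],a[0]))%180,np.sqrt(w)
E
python3 - <<'E'
from h import *
im=cv2.imread("pics/top0.png")[:,:,::-1].copy(); d=np.load("pics/top0d.npy"); k=cam("top"); P=cloud(d,k)
print("counter z",np.nanmedian(P[330:350,300:330,2]))
for col,z0 in(("purple",0),("red",0)):
    m=mask(im,col); 
    m[:, :300]=0; m[:,430:]=0; m[:150]=0;m[300:]=0
    Q=P[m]; bar=Q[(Q[:,2]>.122)&(Q[:,2]<.15)]; lid=Q[(Q[:,2]>.09)&(Q[:,2]<.115)]
    print(col,m.sum(),len(bar),"bar",[np.round(x,4) for x in axis(bar[:,:2])],np.median(bar[:,2]),"lid z",np.median(lid[:,2]),
     "lid",np.round((lid[:,:2].min(0)+lid[:,:2].max(0))/2,4), 'all',np.round((Q[:,:2].min(0)+Q[:,:2].max(0))/2,4))
    e=cv2.fitEllipse(max(cv2.findContours((m*255).astype(np.uint8),0,2)[0],key=len)); print(e, onz(*e[0],.106,k))
m=mask(im,"green");m[:215]=0;m[250:]=0;m[:,:225]=0;m[:,270:]=0
print("green",m.sum(),P[m].mean(0)); v,u=np.nonzero(m); print(onz(u.mean(),v.mean(),.084,k))
m=mask(im,"blue");m[:,:100]=0;m[:,200:]=0;m[:170]=0
Q=np.array(np.nonzero(m))[::-1].T.astype(np.float32); r=cv2.minAreaRect(Q); print("mat",r,onz(*r[0],.007,k)); print(onz(*Q.mean(0),.007,k))
print([onz(*p,.007,k)[:2].round(3) for p in cv2.boxPoints(r)])
T=P[150:230,210:290]; z=T[...,2]; q=T[(z>.108)&(z<.122)]; print("turret",len(q),np.median(q[:,2]),q.min(0),q.max(0))
(c,rr)=cv2.minEnclosingCircle((q[:,:2]*1000).astype(np.float32)); print(c,rr)
for n,b in(("top",(205,145,295,260)),("scene",(220,195,350,280))):
    I=cv2.imread(f"pics/{n}0.png")[b[1]:b[3],b[0]:b[2]]; cv2.imwrite(f"pics/{n}0g.png",cv2.resize(I,None,fx=5,fy=5,interpolation=3))
E
```

```text
counter z -0.0005841112548975458
purple 615 139 bar [array([ 0.5531, -0.3699]), np.float64(122.2936), array([0.0053, 0.0182])] 0.13213311970429165 lid z 0.1045382803392394 lid [ 0.5524 -0.3682] all [nan nan]
((375.8560791015625, 200.38031005859375), (26.445405960083008, 27.641216278076172), 66.3769302368164) [ 0.55177129 -0.36724037  0.106     ]
red 631 146 bar [array([ 0.4726, -0.262 ]), np.float64(31.5028), array([0.0055, 0.0179])] 0.1324660533519736 lid z 0.10472208227934354 lid [ 0.472  -0.2608] all [nan nan]
((339.89105224609375, 228.48802185058594), (27.49798583984375, 27.85614776611328), 166.47315979003906) [ 0.47181878 -0.26021114  0.106     ]
green 63 [0.46483059 0.01217696 0.08318927]
[0.46471437 0.01212305 0.084     ]
mat ((152.87318420410156, 232.85372924804688), (98.80912017822266, 70.88294219970703), 85.10090637207031) [0.48413385 0.3031849  0.007     ]
[0.47042675 0.29880659 0.007     ]
[array([0.632, 0.43 ]), array([0.647, 0.209]), array([0.341, 0.18 ]), array([0.326, 0.395])]
turret 578 0.11408854276203173 [ 0.54185184 -0.05316385  0.1080215 ] [0.65600022 0.05827688 0.12191696]
(598.4840087890625, 2.462122678756714) 57.6930046081543
```

View pics/top0g.png

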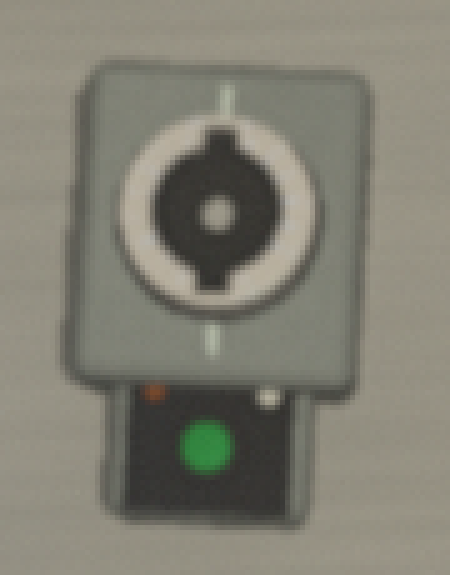

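Purple sits near (0.552,-0.368) and red near (0.472,-0.261). The socket is near (0.598,0.0025), yaw about -4°. I'll refine the socket with the wrist camera on the way.

```bash
cat >> h.py <<'E'
def go(p,psi):
    s=robot.observe(); R=np.array(s["tool_rot"]); d=R.T@(np.array(p)-s["tcp_pos"])*1000
    cur=np.degrees(np.arctan2(R[1,0],R[0,0])); 
    # level target: x=(c,s,0), y=down
    a=np.radians(psi); Rt=np.array([[np.cos(a),0,-np.sin(a)],[np.sin(a),0,np.cos(a)],[0,-1,0]])
    rv=cv2.Rodrigues(R.T@Rt)[0].ravel()
    print("t",round(s["time"],2),"tcp",np.round(s["tcp_pos"],4),"psi %.2f"%cur,"F",np.round(s["force"],1),"op %.3f"%s["opening"],"q6 %.2f q1 %.2f"%(s["joint_positions"][5],s["joint_positions"][0]))
    print("shift",d.round(1),"rot",rv.round(3))
E
python3 -c "
from h import *
go([.67,0,.26],86)"
```

```text
t 0.15 tcp [0.3029 0.6026 0.2377] psi 63.31 F [-0.2 -0.2  0.6] op 1.001 q6 -0.04 q1 1.07
shift [-373.6  -21.7 -598.6] rot [-0.    -0.396 -0.002]
```

Emit:
drive_tool([
  [-46,-3,-74,0,-0.05,0],
  [-92,-6,-148,0,-0.1,0],
  [-138,-9,-222,0,-0.15,0],
  [-184,-12,-296,0,-0.2,0],
  [-230,-15,-370,0,-0.25,0],
  [-276,-18,-440,0,-0.3,0],
  [-320,-20,-515,0,-0.35,0],
  [-374,-22,-599,0,-0.396,0],
])

```text
time: 0.95
tcp_pos: [0.5119, 0.2599, 0.252]
tool_rot: [[0.068, -0.0, -0.998], [0.998, 0.0, 0.068], [-0.0, -1.0, 0.0]]
force: [0.9, -0.1, 1.3]
opening: 0.998
```

```bash
python3 -c "
from h import *
go([.67,0,.26],86)"
```

```text
t 0.95 tcp [0.5119 0.2599 0.252 ] psi 86.12 F [ 0.9 -0.1  1.3] op 0.998 q6 -1.08 q1 0.43
shift [-248.6   -8.  -175.3] rot [-0.     0.002 -0.   ]
```

Emit:
drive_tool([
  [-230,-8,-175,0,0,0],
  [-230,-8,-175,0,0,0],
  [-230,-8,-175,0,0,0],
  [-230,-8,-175,0,0,0],
  [-230,-8,-175,0,0,0],
  [-230,-8,-175,0,0,0],
  [-230,-8,-175,0,0,0],
  [-230,-8,-175,0,0,0],
])

```text
time: 1.75
tcp_pos: [0.6697, 0.0193, 0.2592]
tool_rot: [[0.072, -0.002, -0.997], [0.997, 0.001, 0.072], [0.0, -1.0, 0.002]]
force: [0.6, -0.4, -0.5]
opening: 0.996
```

```bash
python3 -c "
from h import *
go([.67,0,.26],86)
im,d,k=snap('wrist','w1'); np.save('pics/w1.npy',d)
print(proj([.5985,.0025,.115],k),proj([.4647,.012,.084],k))
P=cloud(d,k); z=P[...,2]; m=(abs(z-.115)<.006); q=P[m]; print(len(q),q.min(0),q.max(0),np.median(q[:,2]))"
```

```text
t 1.75 tcp [0.6697 0.0193 0.2592] psi 85.88 F [ 0.6 -0.4 -0.5] op 0.996 q6 -1.51 q1 -0.01
shift [-19.3  -0.8  -1.7] rot [-0.002 -0.002  0.   ]
[254.78396186 121.59776041] [253.8393432  -48.27991607]
9575 [ 0.54225126 -0.1793994   0.10900179] [0.89695393 0.22922924 0.12099761] 0.11412218145967984
```

View pics/w1.png

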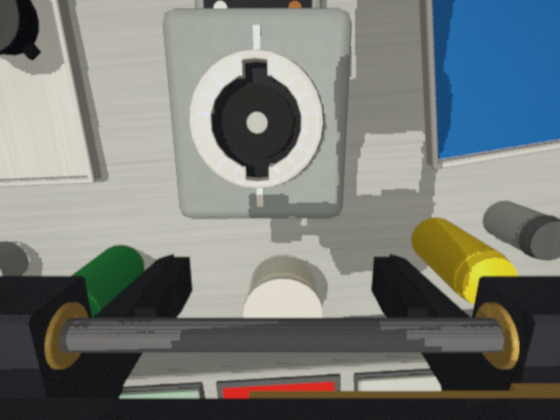

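The wrist view shows the socket at about (256,120), with slots vertical in the picture and marks at (256,37) and (260,198). Next I fit it.

```bash
cat >> h.py <<'E'
def socket(im,k,c0=(.5985,.0025),shadow=True):
    # dark bore+slots region and white ring on plane z=.115, rectified metrically 0.5mm/px
    fx,fy,cx,cy,V=k; S=.0005; n=300
    g=(np.arange(n)-n/2)*S
    X,Y=np.meshgrid(g+c0[0],g+c0[1]); W=np.stack([X,Y,np.full_like(X,.115)],-1)@V[:3,:3].T+V[:3,3]
    R=cv2.remap(im,(fx*W[...,0]/W[...,2]+cx).astype(np.float32),(fy*W[...,1]/W[...,2]+cy).astype(np.float32),1)
    return R,S,n  # column=x,row=y
E
python3 - <<'E'
from h import *
import json
im=cv2.imread('pics/w1.png')[:,:,::-1].copy(); k=cam('wrist')
R,S,n=socket(im,k)
h=cv2.cvtColor(R,cv2.COLOR_RGB2HSV)
cv2.imwrite('pics/r1.png',cv2.resize(R[:,:,::-1],(600,600)))
G=cv2.cvtColor(R,cv2.COLOR_RGB2GRAY)
dark=((G<80)*255).astype(np.uint8)
cs=max(cv2.findContours(dark,0,1)[0],key=cv2.contourArea)[:,0,:]
w=lambda p:np.array([.5985,.0025])+(np.asarray(p)-n/2)*S
p=w(cs); c=p.mean(0)
M=cv2.moments(dark*0+cv2.drawContours(dark*0,[cs[:,None]],-1,255,-1)); c=w([M['m10']/M['m00'],M['m01']/M['m00']])
print('dark centroid',c)
for it in range(5):
    r=np.hypot(*(p-c).T); sel=abs(r-.0375)<.004
    A=np.c_[2*p[sel],np.ones(sel.sum())]; x=np.linalg.lstsq(A,(p[sel]**2).sum(1),rcond=None)[0]; c=x[:2]
print('bore',c,np.sqrt(x[2]+c@c),sel.sum())
far=p[r>.043]; a=far-c; s=np.sign(a[:,0]); print('slot yaw',np.degrees(np.arctan2((a[:,1]*s).mean(),(a[:,0]*s).mean())))
ring=((G>150)&(h[...,1]<60))*255
ring=cv2.morphologyEx(ring.astype(np.uint8),cv2.MORPH_OPEN,np.ones((9,9)))
cs=max(cv2.findContours(ring,0,1)[0],key=cv2.contourArea)[:,0,:]; p=w(cs);c2=c
for it in range(5):
    r=np.hypot(*(p-c2).T); sel=abs(r-.057)<.004
    A=np.c_[2*p[sel],np.ones(sel.sum())]; x=np.linalg.lstsq(A,(p[sel]**2).sum(1),rcond=None)[0]; c2=x[:2]
print('ring',c2,np.sqrt(x[2]+c2@c2),sel.sum())
E
```

```text
dark centroid [0.5986366  0.00414627]
bore [0.5987282  0.00411696] 0.03729484139942006 382
slot yaw -4.207340177202895
ring [0. 0.] 0.0 0
```

View pics/r1.png

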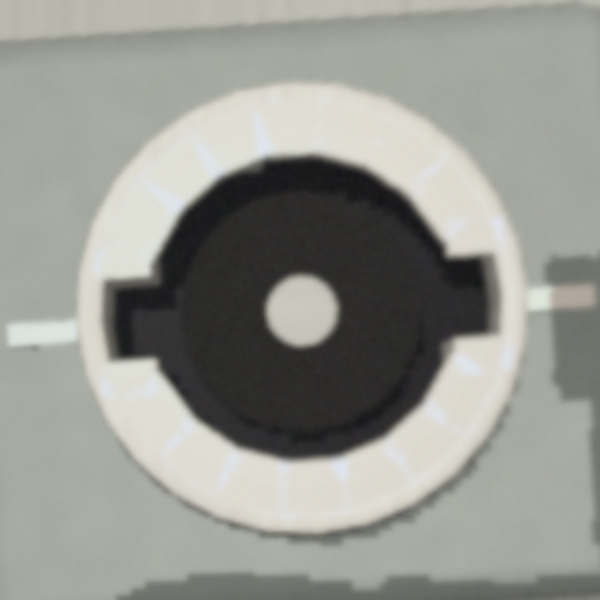

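The bore fit is centred at (0.5987,0.0041), slot yaw -4.2°. On to purple.

```bash
python3 -c "
from h import *
go([.589,-.427,.275],32.3)"
```

```text
t 1.8 tcp [0.6693 0.0204 0.2593] psi 85.97 F [0.1 0.3 0. ] op 1.002 q6 -1.51 q1 -0.01
shift [-451.9  -15.8   48.7] rot [-0.002  0.937 -0.   ]
```

Emit:
drive_tool([
  [-350,-15,40,0,0.937,0],
  [-350,-15,40,0,0.937,0],
  [-350,-15,40,0,0.937,0],
  [-350,-15,40,0,0.937,0],
  [-350,-15,40,0,0.937,0],
  [-350,-15,40,0,0.937,0],
  [-450,-15,48,0,0.937,0],
  [-450,-15,48,0,0.937,0],
])

```text
time: 2.6
tcp_pos: [0.5989, -0.3727, 0.2747]
tool_rot: [[0.844, 0.0, -0.536], [0.536, 0.0, 0.844], [0.001, -1.0, 0.0]]
force: [1.2, -0.4, -0.7]
opening: 1.004
```

```bash
python3 -c "
from h import *
go([.589,-.427,.275],32.3)"
```

```text
t 2.6 tcp [ 0.5989 -0.3727  0.2747] psi 32.41 F [ 1.2 -0.4 -0.7] op 1.004 q6 -1.16 q1 -0.59
shift [-37.5  -0.3 -40.5] rot [-0.     0.002  0.001]
```

Emit:
drive_tool([
  [-20,0,-40,0,0,0],
  [-20,0,-40,0,0,0],
  [-20,0,-40,0,0,0],
  [-20,0,-40,0,0,0],
])

```text
time: 3.0
tcp_pos: [0.604, -0.4154, 0.2742]
tool_rot: [[0.844, -0.0, -0.536], [0.536, 0.001, 0.844], [0.0, -1.0, 0.001]]
force: [-0.5, -0.1, 0.3]
opening: 0.999
```

```bash
cat >> h.py <<'E'
def jar(im,d,k,col,base=.004):
    fx,fy,cx,cy,V=k; P=cloud(d,k); m=mask(im,col)
    cs=max(cv2.findContours((m*255).astype(np.uint8),0,1)[0],key=cv2.contourArea)
    mm=cv2.drawContours(np.zeros(m.shape,np.uint8),[cs],-1,255,-1)>0
    Q=P; z=P[...,2]; bar=mm&(z>base+.124)&(z<base+.137); lid=mm&(z>base+.096)&(z<base+.106)
    print(col,"bar z",np.nanmedian(z[bar]),"lid z",np.nanmedian(z[lid]),bar.sum())
    b=bar.astype(np.uint8)*255; b=cv2.morphologyEx(b,cv2.MORPH_OPEN,np.ones((3,3)))
    bc=max(cv2.findContours(b,0,1)[0],key=cv2.contourArea)[:,0,:]
    p=np.array([onz(u,v,base+.130,k)[:2] for u,v in bc]); r=cv2.minAreaRect((p*1000).astype(np.float32)); bx=cv2.boxPoints(r)
    e=[bx[1]-bx[0],bx[2]-bx[1]]; L=max(e,key=np.linalg.norm)
    print("bar rect c",np.round(r[0],1),"size",np.round(r[1],1),"yaw %.2f"%(np.degrees(np.arctan2(L[1],L[0]))%180))
    q=P[bar][:,:2]; print("bar pca",[np.round(x,4) for x in axis(q)])
    q=P[lid][:,:2]; print("lid box c",np.round((q.min(0)+q.max(0))/2,4),np.round(np.ptp(q,axis=0),4))
    hull=cv2.convexHull(cs)[:,0,:]; return bc,cs
E
python3 -c "
from h import *
go([.589,-.427,.275],32.3)
im,d,k=snap('wrist','w2'); jar(im,d,k,'purple')"
```

```text
t 3.0 tcp [ 0.604  -0.4154  0.2742] psi 32.43 F [-0.5 -0.1  0.3] op 0.999 q6 -1.20 q1 -0.64
shift [-18.9  -0.8  -1.7] rot [-0.001  0.002  0.   ]
purple bar z 0.13312452442910397 lid z 0.10516690125657088 1594
bar rect c [ 554.3 -369.1] size [17.7 60. ] yaw 121.92
bar pca [array([ 0.554 , -0.3684]), np.float64(122.4896), array([0.0052, 0.0174])]
lid box c [ 0.5544 -0.3694] [0.0825 0.0825]
```

View pics/w2.png

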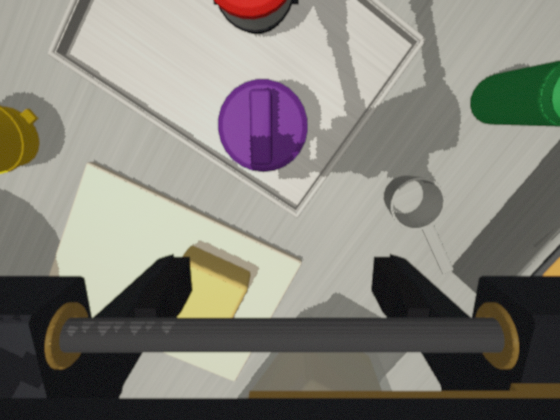

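Purple is at pixel (263,125), bar vertical, centred near (0.5543,-0.369) with yaw 122°. Moving above it, then down.

```bash
python3 -c "
from h import *
go([.5543,-.3692,.18],32.1)"
```

```text
t 3.05 tcp [ 0.6041 -0.4153  0.2745] psi 32.45 F [ 0.2 -0.5  0.2] op 1.001 q6 -1.20 q1 -0.64
shift [-17.3  94.5  65.6] rot [-0.001  0.006  0.   ]
```

Emit:
drive_tool([
  [-17,40,66,0,0.006,0],
  [-17,95,66,0,0.006,0],
  [-17,95,66,0,0.006,0],
  [-17,95,66,0,0.006,0],
  [-17,95,66,0,0.006,0],
  [-17,95,66,0,0.006,0],
])

```text
time: 3.65
tcp_pos: [0.556, -0.3716, 0.1822]
tool_rot: [[0.848, 0.004, -0.53], [0.53, -0.003, 0.848], [0.002, -1.0, -0.004]]
force: [0.2, -0.3, 0.2]
opening: 1.001
```

```bash
python3 -c "
from h import *
go([.5543,-.3692,.110],32.1)"
```

```text
t 3.65 tcp [ 0.556  -0.3716  0.1822] psi 32.03 F [ 0.2 -0.3  0.2] op 1.001 q6 -1.19 q1 -0.63
shift [-0.3 72.2  3.3] rot [ 0.004 -0.001  0.002]
```

Emit:
drive_tool([
  [0,20,0,0,0,0],
  [0,40,0,0,0,0],
  [0,60,0,0,0,0],
  [0,70,0,0,0,0],
  [0,70,0,0,0,0],
  [0,70,0,0,0,0],
  [0,70,0,0,0,0],
  [0,70,0,0,0,0],
])

```text
time: 4.45
tcp_pos: [0.5548, -0.3717, 0.1108]
tool_rot: [[0.848, 0.002, -0.529], [0.529, -0.001, 0.848], [0.001, -1.0, -0.002]]
force: [-0.0, 0.1, 0.5]
opening: 1.002
```

```bash
python3 -c "
from h import *
go([.5543,-.3692,.110],32.1)"
```

```text
t 4.45 tcp [ 0.5548 -0.3717  0.1108] psi 31.97 F [-0.   0.1  0.5] op 1.002 q6 -1.19 q1 -0.63
shift [0.9 0.8 2.4] rot [ 0.002 -0.002  0.001]
```

Small correction, then close.

Emit:
drive_tool([
  [1,1,2.4,0,0,0],
  [1,1,2.4,0,0,0],
  [1,1,2.4,0,0,0],
])

```text
time: 4.75
tcp_pos: [0.5534, -0.3683, 0.1084]
tool_rot: [[0.848, -0.0, -0.53], [0.53, 0.0, 0.848], [-0.0, -1.0, 0.0]]
force: [0.8, -0.2, 0.2]
opening: 0.999
```

Emit:
drive_tool([
  [0,0,0,0,0,0],
  [0,0,0,0,0,0],
  [0,0,0,0,0,0],
  [0,0,0,0,0,0],
  [0,0,0,0,0,0],
  [0,0,0,0,0,0],
  [0,0,0,0,0,0],
  [0,0,0,0,0,0],
], hand=0, grip_force=45)

```text
time: 5.55
tcp_pos: [0.5535, -0.3685, 0.1083]
tool_rot: [[0.848, -0.0, -0.53], [0.53, -0.0, 0.848], [-0.0, -1.0, -0.0]]
force: [0.1, 0.2, -0.2]
opening: 0.297
```

```bash
python3 -c "
from h import *
go([.5543,-.3692,.110],32.1)"
```

```text
t 5.55 tcp [ 0.5535 -0.3685  0.1083] psi 31.97 F [ 0.1  0.2 -0.2] op 0.297 q6 -1.18 q1 -0.62
shift [ 0.3 -1.7 -1. ] rot [ 0.    -0.002 -0.   ]
```

Emit:
drive_tool([
  [0,0,0,0,0,0],
  [0,0,0,0,0,0],
  [0,0,0,0,0,0],
  [0,0,0,0,0,0],
])

```text
time: 5.95
tcp_pos: [0.5533, -0.3685, 0.1082]
tool_rot: [[0.848, -0.0, -0.529], [0.529, 0.0, 0.848], [-0.0, -1.0, 0.0]]
force: [-0.7, -0.6, -0.2]
opening: 0.202
```

Emit:
drive_tool([
  [0,-5,0,0,0,0],
  [0,-15,0,0,0,0],
  [0,-40,0,0,0,0],
  [0,-80,0,0,0,0],
  [0,-120,0,0,0,0],
  [0,-130,0,0,0,0],
  [0,-130,0,0,0,0],
  [0,-130,0,0,0,0],
])

```text
time: 6.75
tcp_pos: [0.5525, -0.3677, 0.236]
tool_rot: [[0.848, -0.003, -0.53], [0.53, 0.002, 0.848], [-0.001, -1.0, 0.003]]
force: [0.2, 0.2, -5.9]
opening: 0.201
```

```bash
python3 -c "
from h import *
go([.5987,.0041,.30],85.8)"
```

```text
t 6.75 tcp [ 0.5525 -0.3677  0.236 ] psi 31.98 F [ 0.2  0.2 -5.9] op 0.201 q6 -1.18 q1 -0.62
shift [236.  -63.4 291.1] rot [-0.003 -0.939  0.   ]
```

Purple is held (opening 17.7 mm, 5.9 N down). Carrying it to above the socket.

Emit:
drive_tool([
  [24,-25,30,0,-0.12,0],
  [48,-50,60,0,-0.24,0],
  [72,-55,90,0,-0.36,0],
  [96,-55,120,0,-0.48,0],
  [120,-55,150,0,-0.6,0],
  [150,-55,190,0,-0.72,0],
  [180,-55,225,0,-0.84,0],
  [215,-55,265,0,-0.939,0],
])

```text
time: 7.55
tcp_pos: [0.5932, -0.0314, 0.2893]
tool_rot: [[0.07, -0.006, -0.998], [0.998, 0.0, 0.07], [-0.0, -1.0, 0.006]]
force: [1.4, -0.1, -4.8]
opening: 0.201
```

```bash
python3 -c "
from h import *
go([.5980,.0042,.25],85.8)"
```

```text
t 7.55 tcp [ 0.5932 -0.0314  0.2893] psi 85.99 F [ 1.4 -0.1 -4.8] op 0.201 q6 -1.60 q1 -0.09
shift [35.8 39.2 -2.5] rot [-0.006  0.003 -0.   ]
```

Emit:
drive_tool([
  [20,10,-2,0,0.003,0],
  [34,30,-3,0,0.003,0],
  [34,39,-3,0,0.003,0],
  [34,39,-3,0,0.003,0],
  [34,39,-3,0,0.003,0],
  [34,39,-3,0,0.003,0],
  [34,39,-3,0,0.003,0],
])

```text
time: 8.25
tcp_pos: [0.6011, -0.0003, 0.2554]
tool_rot: [[0.078, 0.002, -0.997], [0.997, -0.0, 0.078], [-0.0, -1.0, -0.002]]
force: [-0.5, -0.5, -5.0]
opening: 0.203
```

```bash
python3 -c "
from h import *
go([.5980,.0042,.25],85.8)
snap('wrist','w3');snap('scene','s3')"
```

```text
t 8.25 tcp [ 6.011e-01 -3.000e-04  2.554e-01] psi 85.52 F [-0.5 -0.5 -5. ] op 0.203 q6 -1.53 q1 -0.04
shift [4.2 5.4 3.5] rot [ 0.002 -0.005 -0.   ]
```

View pics/w3.png

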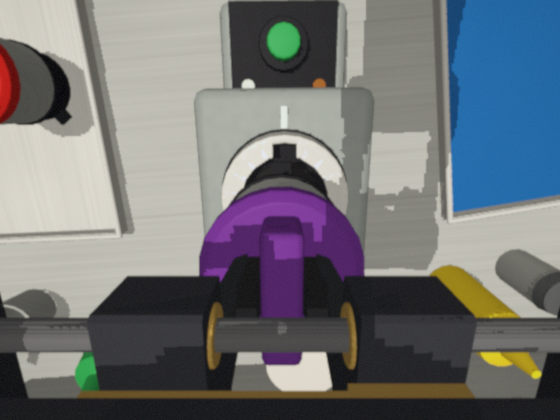

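View pics/s3.png

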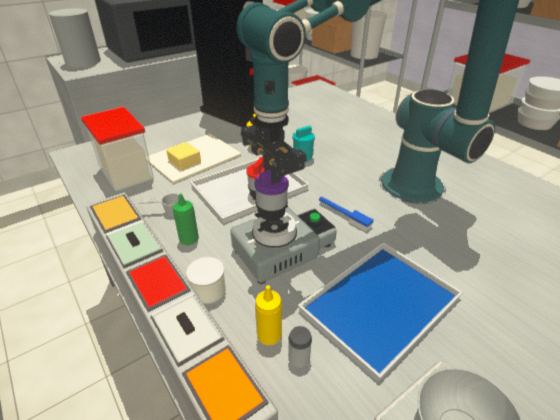

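The wrist view shows the purple jar in hand above the socket, its lug (284,150) lined up with the slot mark (284,117). Correcting the residual.

Emit:
drive_tool([
  [4,5,3,0,-0.004,0],
  [4,5,3,0,-0.004,0],
  [4,5,3,0,-0.004,0],
  [4,5,3,0,-0.004,0],
  [4,5,3,0,-0.004,0],
  [4,5,3,0,-0.004,0],
])

```text
time: 8.95
tcp_pos: [0.598, 0.005, 0.2494]
tool_rot: [[0.073, 0.0, -0.997], [0.997, -0.0, 0.073], [-0.0, -1.0, -0.0]]
force: [0.3, -0.1, -5.3]
opening: 0.202
```

```bash
python3 -c "
from h import *
go([.5980,.0042,.225],85.8)"
```

```text
t 8.95 tcp [0.598  0.005  0.2494] psi 85.83 F [ 0.3 -0.1 -5.3] op 0.202 q6 -1.53 q1 -0.03
shift [-0.8 24.4 -0.1] rot [ 0.     0.001 -0.   ]
```

```bash
python3 -c "
from h import *
im,d,k=snap('wrist','w4')
I=im[90:380,200:370,::-1]; cv2.imwrite('pics/w4c.png',cv2.resize(I,None,fx=2,fy=2))
I=im[90:200,220:350,::-1]; cv2.imwrite('pics/w4d.png',cv2.resize(I,None,fx=6,fy=5,interpolation=cv2.INTER_NEAREST))
m=mask(im,'purple'); 
for r in (240,245,250,255): c=np.nonzero(m[r])[0]; print(r,c.min(),c.max(),d[r,c].min())
r=225; print(d[220:275:10,282],d[130:190:6,284])
"
```

```text
240 204 359 0.12778598
245 203 360 0.0
250 202 361 0.1289369
255 200 362 0.12858284
[0.14702193 0.13285568 0.12964767 0.1306814  0.13157742 0.13235432] [0.30234918 0.29632416 0.27336147 0.30264035 0.30527386 0.304941
 0.24043113 0.24046662 0.21215141 0.18537927]
```

View pics/w4d.png

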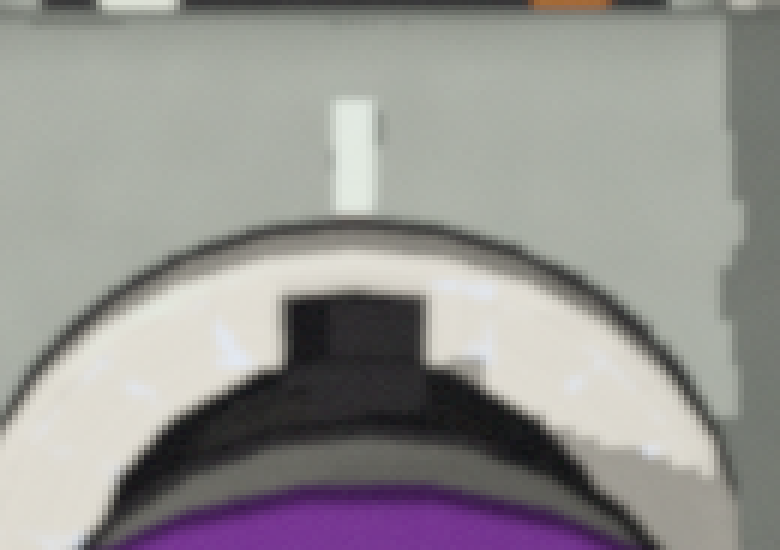

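View pics/w4c.png

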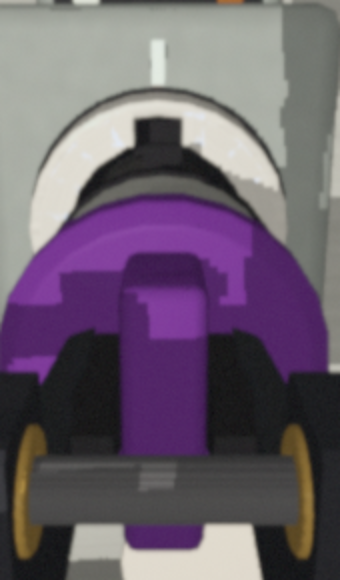

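The jar centre in the picture is at col ~281.7, the slot and mark at ~279.2. That puts the jar about 1.8 mm off to +y; with the top view the socket y is ≈ 0.003. Shifting, then lowering gently.

Emit:
drive_tool([
  [-1.8,8,0,0,0,0],
  [-1.8,16,0,0,0,0],
  [-1.8,24,0,0,0,0],
  [-1.8,24,0,0,0,0],
  [-1.8,24,0,0,0,0],
  [-1.8,24,0,0,0,0],
])

```text
time: 9.6
tcp_pos: [0.598, 0.0032, 0.2255]
tool_rot: [[0.073, 0.0, -0.997], [0.997, -0.0, 0.073], [0.0, -1.0, -0.0]]
force: [0.3, -0.2, -5.8]
opening: 0.197
```

```bash
python3 -c "
from h import *
go([.5980,.0030,.215],85.8)
snap('scene','s5');im,d,k=snap('wrist','w5')
I=cv2.imread('pics/s5.png')[150:270,210:350]; cv2.imwrite('pics/s5c.png',cv2.resize(I,None,fx=5,fy=5))
"
```

```text
t 9.6 tcp [0.598  0.0032 0.2255] psi 85.83 F [ 0.3 -0.2 -5.8] op 0.197 q6 -1.53 q1 -0.04
shift [-0.2 10.5 -0. ] rot [0.    0.001 0.   ]
```

View pics/s5c.png

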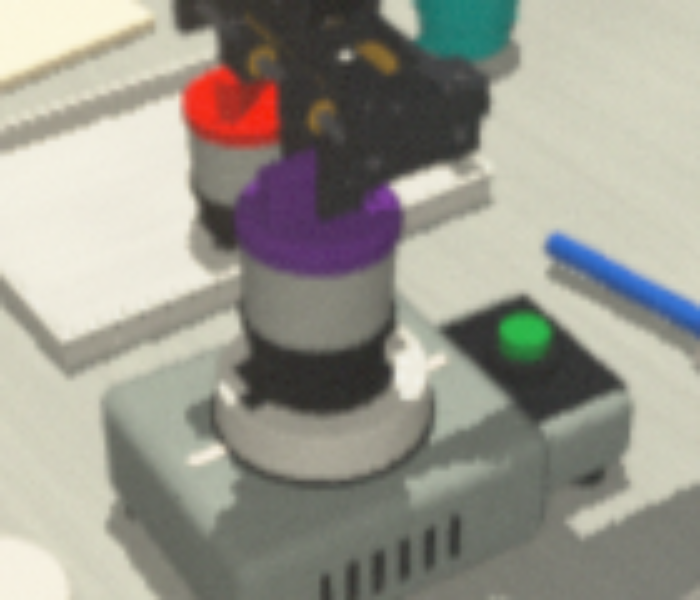

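View pics/w5.png

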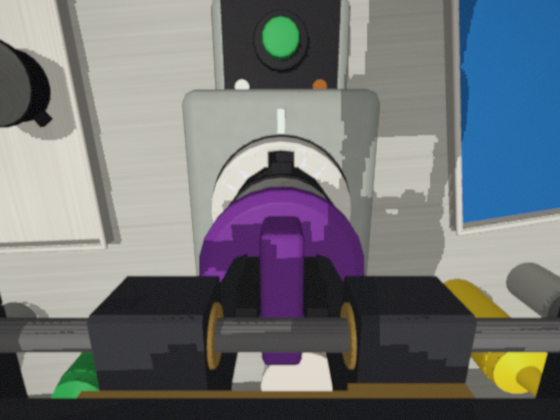

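Both views show the foot just over the bore and the slot and mark at col 281, matching the bar at 282. Descending in small steps.

Emit:
drive_tool([
  [0,2,0,0,0,0],
  [0,4,0,0,0,0],
  [0,6,0,0,0,0],
  [0,8,0,0,0,0],
  [0,10,0,0,0,0],
  [0,11,0,0,0,0],
  [0,11,0,0,0,0],
])

```text
time: 10.4
tcp_pos: [0.5976, 0.0031, 0.2139]
tool_rot: [[0.073, -0.001, -0.997], [0.997, -0.0, 0.073], [-0.0, -1.0, 0.001]]
force: [-0.6, -0.8, -6.2]
opening: 0.202
```

Emit:
drive_tool([
  [0,2,0,0,0,0],
  [0,4,0,0,0,0],
  [0,6,0,0,0,0],
  [0,8,0,0,0,0],
  [0,8,0,0,0,0],
  [0,8,0,0,0,0],
])

```text
time: 11.0
tcp_pos: [0.5977, 0.0032, 0.2062]
tool_rot: [[0.073, -0.0, -0.997], [0.997, 0.0, 0.073], [0.0, -1.0, 0.0]]
force: [-0.5, 0.3, -5.3]
opening: 0.199
```

Emit:
drive_tool([
  [0,2,0,0,0,0],
  [0,4,0,0,0,0],
  [0,5,0,0,0,0],
  [0,5,0,0,0,0],
  [0,5,0,0,0,0],
])

```text
time: 11.5
tcp_pos: [0.5983, 0.0031, 0.2021]
tool_rot: [[0.073, 0.002, -0.997], [0.997, -0.0, 0.073], [0.0, -1.0, -0.002]]
force: [-0.5, 0.5, 1.5]
opening: 0.199
```

Emit:
drive_tool([
  [0,1.5,0,0,0,0],
  [0,3,0,0,0,0],
  [0,3.5,0,0,0,0],
  [0,3.5,0,0,0,0],
  [0,3.5,0,0,0,0],
])

```text
time: 12.0
tcp_pos: [0.5982, 0.0031, 0.1982]
tool_rot: [[0.073, 0.001, -0.997], [0.997, -0.0, 0.073], [0.0, -1.0, -0.001]]
force: [1.0, 0.0, 3.2]
opening: 0.2
```

The cushion is pushing back with about 9 N. Now the clockwise twist.

Emit:
drive_tool([
  [0,0,0,0,0.1,0],
  [0,0,0,0,0.2,0],
  [0,0,0,0,0.3,0],
  [0,0,0,0,0.4,0],
  [0,0,0,0,0.5,0],
  [0,0,0,0,0.6,0],
  [0,0,0,0,0.7,0],
  [0,0,0,0,0.8,0],
])

```text
time: 12.8
tcp_pos: [0.5965, 0.0033, 0.1974]
tool_rot: [[0.769, -0.003, -0.64], [0.64, 0.0, 0.769], [-0.002, -1.0, 0.002]]
force: [-2.6, 1.2, 4.2]
opening: 0.2
```

```bash
python3 -c "
from h import *
go([.5980,.0030,.1982],-4.2); print(robot.observe()['wrist_torque'])"
```

```text
t 12.8 tcp [0.5965 0.0033 0.1974] psi 39.76 F [-2.6  1.2  4.2] op 0.200 q6 -0.73 q1 -0.04
shift [ 0.9 -0.8 -1.2] rot [-0.001  0.767 -0.003]
[0.2337232  0.66998776 0.08725191]
```

Emit:
drive_tool([
  [0,0,0,0,0.1,0],
  [0,0,0,0,0.2,0],
  [0,0,0,0,0.3,0],
  [0,0,0,0,0.4,0],
  [0,0,0,0,0.5,0],
  [0,0,0,0,0.6,0],
  [0,0,0,0,0.7,0],
  [0,0,0,0,0.75,0],
])

```text
time: 13.6
tcp_pos: [0.5973, 0.004, 0.1978]
tool_rot: [[0.998, -0.001, 0.055], [-0.055, 0.002, 0.998], [-0.001, -1.0, 0.002]]
force: [-0.7, 2.1, 4.2]
opening: 0.2
```

```bash
python3 -c "
from h import *
go([.5980,.0030,.1982],-4.2); print(robot.observe()['wrist_torque'])"
```

```text
t 13.6 tcp [0.5973 0.004  0.1978] psi -3.15 F [-0.7  2.1  4.2] op 0.200 q6 0.02 q1 -0.04
shift [ 0.7 -0.4 -1. ] rot [-0.002  0.018 -0.001]
[0.52521733 0.18803663 0.43489348]
```

Emit:
drive_tool([
  [0,0,0,0,0.03,0],
  [0,0,0,0,0.06,0],
  [0,0,0,0,0.06,0],
  [0,0,0,0,0.06,0],
])

```text
time: 14.0
tcp_pos: [0.5987, 0.0034, 0.198]
tool_rot: [[0.994, 0.002, 0.111], [-0.111, 0.0, 0.994], [0.002, -1.0, 0.001]]
force: [4.9, -0.0, 0.4]
opening: 0.199
```

```bash
python3 -c "
from h import *
go([.5980,.0030,.1982],-4.2); print(robot.observe()['wrist_torque'])"
```

```text
t 14.0 tcp [0.5987 0.0034 0.198 ] psi -6.35 F [ 4.9 -0.   0.4] op 0.199 q6 0.07 q1 -0.04
shift [-0.7 -0.2 -0.4] rot [-0.    -0.038  0.002]
[ 0.35434478 -0.80223063  0.48453515]
```

Emit:
drive_tool([
  [0,0,0,0,0.04,0],
  [0,0,0,0,0.04,0],
  [0,0,0,0,0.04,0],
])

```text
time: 14.3
tcp_pos: [0.5983, 0.0033, 0.198]
tool_rot: [[0.989, 0.001, 0.149], [-0.149, -0.0, 0.989], [0.001, -1.0, 0.0]]
force: [5.3, 0.5, 1.7]
opening: 0.201
```

```bash
python3 -c "
from h import *
go([.5980,.0030,.1982],-4.2); print(robot.observe()['wrist_torque']); im,d,k=snap('wrist','w6');im,d,k=snap('top','t6')
I=im[140:260,200:300,::-1];cv2.imwrite('pics/t6c.png',cv2.resize(I,None,fx=5,fy=5))"
```

```text
t 14.3 tcp [0.5983 0.0033 0.198 ] psi -8.57 F [5.3 0.5 1.7] op 0.201 q6 0.11 q1 -0.04
shift [-0.3 -0.2 -0.3] rot [ 0.    -0.076  0.001]
[ 0.23481392 -0.78323972  1.18952785]
```

View pics/w6.png

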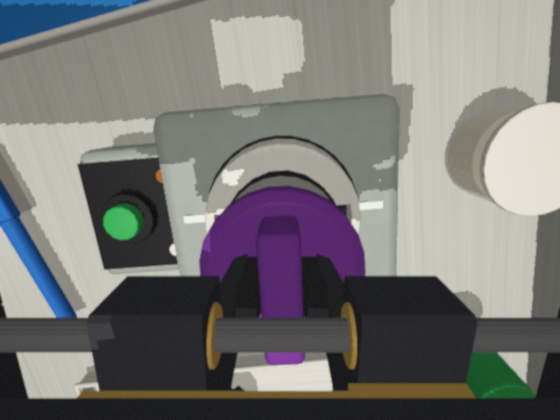

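The torque rose to 1.2 N m past the quarter turn, so the jar is at the stop. Releasing and rising.

Emit:
drive_tool([
  [0,0,0,0,-0.03,0],
  [0,0,0,0,-0.03,0],
  [0,0,0,0,-0.03,0],
  [0,0,0,0,-0.03,0],
  [0,0,0,0,-0.03,0],
  [0,0,0,0,-0.03,0],
  [0,0,0,0,-0.03,0],
  [0,0,0,0,-0.03,0],
], hand=0.6)

```text
time: 15.2
tcp_pos: [0.5975, 0.0031, 0.1976]
tool_rot: [[0.993, -0.001, 0.122], [-0.122, -0.0, 0.993], [-0.001, -1.0, -0.0]]
force: [-0.4, -0.5, 2.7]
opening: 0.602
```

Emit:
drive_tool([
  [0,-20,0,0,0,0],
  [0,-50,0,0,0,0],
  [0,-90,0,0,0,0],
  [0,-110,0,0,0,0],
  [0,-110,0,0,0,0],
  [0,-110,0,0,0,0],
  [0,-110,0,0,0,0],
], hand=0.6)

```text
time: 15.9
tcp_pos: [0.5966, 0.0032, 0.3051]
tool_rot: [[0.993, -0.004, 0.122], [-0.122, 0.0, 0.993], [-0.004, -1.0, -0.0]]
force: [-0.2, -0.3, -1.2]
opening: 0.602
```

```bash
python3 -c "
from h import *
go([.45,.013,.25],-4.2); im,d,k=snap('wrist','w7'); jar(im,d,k,'purple',.097);im,d,k=snap('top','t7')
I=im[140:260,200:300,::-1];cv2.imwrite('pics/t7c.png',cv2.resize(I,None,fx=5,fy=5))
"
```

```text
t 15.9 tcp [0.5966 0.0032 0.3051] psi -6.99 F [-0.2 -0.3 -1.2] op 0.602 q6 0.09 q1 -0.04
shift [-146.5   55.7   -8.1] rot [ 0.    -0.049 -0.004]
purple bar z 0.2261624657628848 lid z 0.19818862041357133 1992
bar rect c [599.4   3.2] size [60.2 17.7] yaw 84.70
bar pca [array([0.5995, 0.0041]), np.float64(84.8702), array([0.0051, 0.0174])]
lid box c [0.599  0.0025] [0.0827 0.0831]
```

View pics/w7.png

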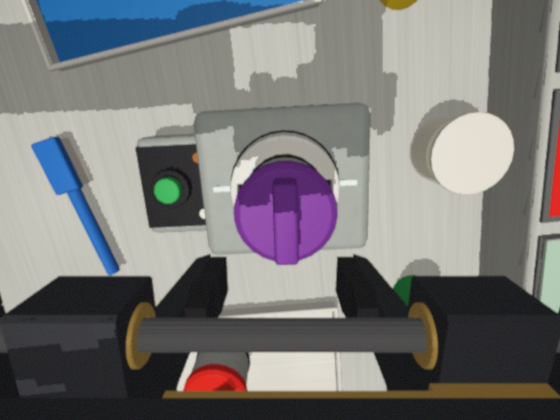

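The bar is at yaw 84.8° with its top 0.226 m up (locked expects 0.227), so the purple jar is locked. To the button, with ψ=86° so the gripper body clears the jar, fingers shut.

Emit:
drive_tool([
  [-16,0,0,0,-0.14,0],
  [-32,0,0,0,-0.28,0],
  [-48,0,0,0,-0.42,0],
  [-64,0,0,0,-0.56,0],
  [-80,0,0,0,-0.7,0],
  [-96,0,-3,0,-0.84,0],
  [-112,0,-5,0,-0.98,0],
  [-133,0,-7,0,-1.12,0],
], hand=0, grip_force=20)

```text
time: 16.8
tcp_pos: [0.4639, 0.0124, 0.3063]
tool_rot: [[0.537, -0.002, -0.843], [0.843, 0.0, 0.537], [-0.001, -1.0, 0.002]]
force: [-0.6, 0.8, -1.0]
opening: 0.007
```

```bash
python3 -c "
from h import *
go([.4643,.0125,.20],85.8)"
```

```text
t 16.8 tcp [0.4639 0.0124 0.3063] psi 57.51 F [-0.6  0.8 -1. ] op 0.007 q6 -1.03 q1 -0.03
shift [  0.5 106.3  -0.5] rot [-0.002 -0.494 -0.001]
```

Emit:
drive_tool([
  [0,20,0,0,-0.14,0],
  [0,40,0,0,-0.28,0],
  [0,80,0,0,-0.42,0],
  [0,120,0,0,-0.494,0],
  [0,150,0,0,-0.494,0],
  [0,190,0,0,-0.494,0],
  [0,205,0,0,-0.494,0],
  [0,205,0,0,-0.494,0],
])

```text
time: 17.6
tcp_pos: [0.461, 0.0125, 0.0986]
tool_rot: [[0.079, -0.009, -0.997], [0.997, 0.0, 0.079], [-0.0, -1.0, 0.009]]
force: [0.2, -0.6, -0.3]
opening: 0.006
```

Emit:
drive_tool([
  [0,0,0,0,0,0],
  [0,0,0,0,0,0],
])

```text
time: 17.8
tcp_pos: [0.466, 0.0124, 0.104]
tool_rot: [[0.079, 0.002, -0.997], [0.997, -0.0, 0.079], [0.0, -1.0, -0.002]]
force: [1.1, 0.0, 0.8]
opening: 0.006
```

```bash
python3 -c "
from h import *
go([.4643,.0125,.084],85.8)"
```

```text
t 17.8 tcp [0.466  0.0124 0.104 ] psi 85.49 F [1.1 0.  0.8] op 0.006 q6 -1.52 q1 -0.03
shift [ 0.  20.   1.7] rot [ 0.002 -0.005  0.   ]
```

Emit:
drive_tool([
  [0,8,1,0,0,0],
  [0,16,1,0,0,0],
  [0,20,1,0,0,0],
  [0,24,1,0,0,0],
  [0,28,1,0,0,0],
  [0,30,1,0,0,0],
  [0,30,1,0,0,0],
])

```text
time: 18.5
tcp_pos: [0.4641, 0.0125, 0.0761]
tool_rot: [[0.079, -0.001, -0.997], [0.997, -0.0, 0.079], [-0.0, -1.0, 0.001]]
force: [-12.3, -0.6, 30.6]
opening: 0.005
```

The button is on its stop (30 N, z 0.076). Easing 1 mm and holding.

Emit:
drive_tool([
  [0,-0.8,0,0,0,0],
  [0,-0.8,0,0,0,0],
  [0,-0.8,0,0,0,0],
  [0,-0.8,0,0,0,0],
  [0,-0.8,0,0,0,0],
  [0,-0.8,0,0,0,0],
  [0,-0.8,0,0,0,0],
  [0,-0.8,0,0,0,0],
])

```text
time: 19.3
tcp_pos: [0.464, 0.0125, 0.0761]
tool_rot: [[0.079, -0.001, -0.997], [0.997, -0.0, 0.079], [-0.0, -1.0, 0.001]]
force: [-10.5, 0.3, 22.5]
opening: 0.002
```

Emit:
drive_tool([
  [0,0,0,0,0,0],
  [0,0,0,0,0,0],
  [0,0,0,0,0,0],
  [0,0,0,0,0,0],
  [0,0,0,0,0,0],
  [0,0,0,0,0,0],
])

```text
time: 19.9
tcp_pos: [0.4641, 0.0125, 0.0762]
tool_rot: [[0.079, -0.001, -0.997], [0.997, -0.0, 0.079], [-0.0, -1.0, 0.001]]
force: [-9.8, 0.6, 23.2]
opening: 0.005
```

```bash
python3 -c "
from h import *
go([.4643,.0125,.084],85.8); snap('scene','s8')
I=cv2.imread('pics/s8.png')[150:270,210:350]; cv2.imwrite('pics/s8c.png',cv2.resize(I,None,fx=5,fy=5))"
```

```text
t 19.9 tcp [0.4641 0.0125 0.0762] psi 85.49 F [-9.8  0.6 23.2] op 0.005 q6 -1.52 q1 -0.03
shift [ 0.  -7.8 -0.2] rot [-0.001 -0.005 -0.   ]
```

View pics/s8c.png

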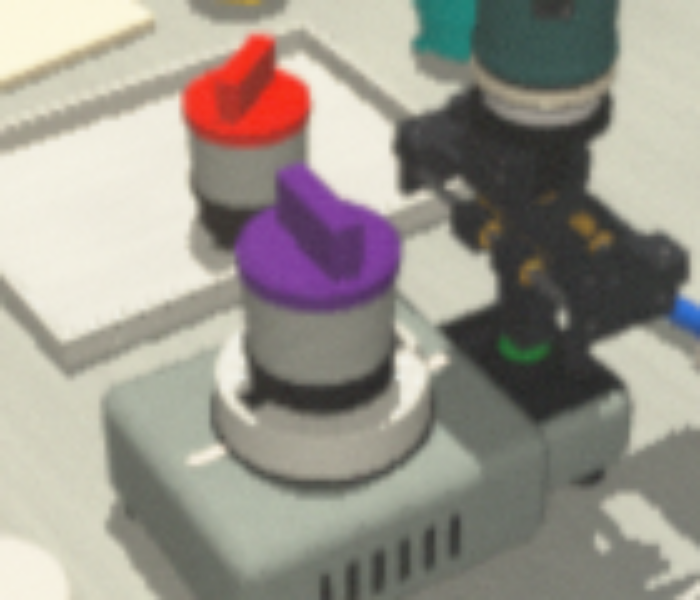

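The scene view shows the button pressed, with the purple jar seated and its bar turned along socket y. It has been held about 1.5 s; now releasing.

Emit:
drive_tool([
  [0,-10,0,0,0,0],
  [0,-40,0,0,0,0],
  [0,-90,0,0,0,0],
  [0,-140,0,0,0,0],
  [0,-190,0,0,0,0],
  [0,-225,0,0,0,0],
  [0,-225,0,0,0,0],
  [0,-225,0,0,0,0],
], hand=0.7)

```text
time: 20.75
tcp_pos: [0.4643, 0.0125, 0.299]
tool_rot: [[0.079, 0.002, -0.997], [0.997, -0.0, 0.079], [0.0, -1.0, -0.002]]
force: [-0.3, 0.2, -0.7]
opening: 0.693
```

```bash
python3 -c "
from h import *
go([.5985,.0030,.30],-5)"
```

```text
t 20.75 tcp [0.4643 0.0125 0.299 ] psi 85.49 F [-0.3  0.2 -0.7] op 0.693 q6 -1.52 q1 -0.03
shift [   1.1   -0.7 -134.5] rot [1.000e-03 1.579e+00 2.000e-03]
```

Emit:
drive_tool([
  [0,0,-17,0,0.14,0],
  [0,0,-34,0,0.28,0],
  [0,0,-50,0,0.42,0],
  [0,0,-67,0,0.56,0],
  [0,0,-84,0,0.7,0],
  [1,0,-100,0,0.84,0],
  [1,0,-118,0,0.98,0],
  [1,0,-134,0,1.12,0],
])

```text
time: 21.55
tcp_pos: [0.5969, 0.0029, 0.2947]
tool_rot: [[0.934, -0.006, -0.358], [0.358, 0.0, 0.934], [-0.005, -1.0, 0.002]]
force: [0.5, -0.6, 0.4]
opening: 0.696
```

Emit:
drive_tool([
  [0,0,0,0,0.12,0],
  [0,0,0,0,0.24,0],
  [0,0,0,0,0.36,0],
  [0,0,0,0,0.46,0],
  [0,0,0,0,0.46,0],
  [0,0,0,0,0.46,0],
])

```text
time: 22.15
tcp_pos: [0.5966, 0.003, 0.2961]
tool_rot: [[0.996, -0.004, 0.086], [-0.086, 0.0, 0.996], [-0.004, -1.0, -0.0]]
force: [0.7, -0.6, 0.3]
opening: 0.699
```

```bash
python3 -c "
from h import *
go([.599,.0030,.25],-5.2)"
```

```text
t 22.15 tcp [0.5966 0.003  0.2961] psi -4.91 F [ 0.7 -0.6  0.3] op 0.699 q6 0.05 q1 -0.04
shift [ 2.6 46.1  0.3] rot [ 0.     0.005 -0.004]
```

Emit:
drive_tool([
  [1,30,0,0,0.004,0],
  [1.5,60,0,0,0.004,0],
  [1.5,80,0,0,0.004,0],
  [1.5,93,0,0,0.004,0],
  [1.5,93,0,0,0.004,0],
  [1.5,93,0,0,0.004,0],
  [1.5,93,0,0,0.004,0],
])

```text
time: 22.85
tcp_pos: [0.6001, 0.0028, 0.2072]
tool_rot: [[0.996, 0.003, 0.091], [-0.091, -0.0, 0.996], [0.003, -1.0, 0.0]]
force: [-0.2, -0.0, 0.3]
opening: 0.698
```

Emit:
drive_tool([
  [0,0,0,0,0,0],
  [0,0,0,0,0,0],
  [0,0,0,0,0,0],
  [0,0,0,0,0,0],
  [0,0,0,0,0,0],
  [0,0,0,0,0,0],
  [0,0,0,0,0,0],
  [0,0,0,0,0,0],
], hand=0, grip_force=45)

```text
time: 23.65
tcp_pos: [0.5991, 0.0028, 0.2056]
tool_rot: [[0.996, 0.0, 0.092], [-0.092, 0.0, 0.996], [0.0, -1.0, 0.0]]
force: [-0.2, -0.1, 0.7]
opening: 0.196
```

```bash
python3 -c "
from h import *
go([.599,.0030,.198],-5.2)"
```

```text
t 23.65 tcp [0.5991 0.0028 0.2056] psi -5.28 F [-0.2 -0.1  0.7] op 0.196 q6 0.06 q1 -0.04
shift [-0.1  7.6  0.2] rot [-0.    -0.001  0.   ]
```

Gripped. Pressing 2.5 mm to relieve the ring, then untwisting anticlockwise.

Emit:
drive_tool([
  [0,1.5,0,0,0,0],
  [0,3,0,0,0,0],
  [0,3,0,0,-0.1,0],
  [0,3,0,0,-0.2,0],
  [0,3,0,0,-0.3,0],
  [0,3,0,0,-0.4,0],
  [0,3,0,0,-0.5,0],
  [0,3,0,0,-0.6,0],
])

```text
time: 24.45
tcp_pos: [0.5996, 0.0028, 0.2033]
tool_rot: [[0.872, 0.001, -0.49], [0.49, 0.0, 0.872], [0.001, -1.0, -0.001]]
force: [-0.6, -0.2, 3.7]
opening: 0.199
```

Emit:
drive_tool([
  [0,0,0,0,-0.1,0],
  [0,0,0,0,-0.2,0],
  [0,0,0,0,-0.3,0],
  [0,0,0,0,-0.4,0],
  [0,0,0,0,-0.5,0],
  [0,0,0,0,-0.6,0],
  [0,0,0,0,-0.7,0],
  [0,0,0,0,-0.8,0],
])

```text
time: 25.25
tcp_pos: [0.5996, 0.0028, 0.2033]
tool_rot: [[0.256, 0.002, -0.967], [0.967, 0.0, 0.256], [0.0, -1.0, -0.001]]
force: [1.2, 0.3, 3.6]
opening: 0.199
```

```bash
python3 -c "
from h import *
go([.598,.0030,.202],85.8); print(robot.observe()['wrist_torque'])"
```

```text
t 25.25 tcp [0.5996 0.0028 0.2033] psi 75.16 F [1.2 0.3 3.6] op 0.199 q6 -1.35 q1 -0.04
shift [-0.2  1.3  1.6] rot [ 0.001 -0.186  0.   ]
[ 0.00896437  0.04885763 -0.08558197]
```

Emit:
drive_tool([
  [0,0,0,0,-0.09,0],
  [0,0,0,0,-0.187,0],
  [0,0,0,0,-0.187,0],
  [0,0,0,0,-0.187,0],
])

```text
time: 25.65
tcp_pos: [0.5995, 0.0028, 0.2031]
tool_rot: [[0.078, 0.001, -0.997], [0.997, -0.0, 0.078], [0.0, -1.0, -0.001]]
force: [0.8, -0.3, 4.9]
opening: 0.2
```

Emit:
drive_tool([
  [0,-3,0,0,0,0],
  [0,-6,0,0,0,0],
  [0,-9,0,0,0,0],
  [0,-11,0,0,0,0],
  [0,-11,0,0,0,0],
])

```text
time: 26.15
tcp_pos: [0.5978, 0.0028, 0.2121]
tool_rot: [[0.076, -0.003, -0.997], [0.997, 0.0, 0.076], [-0.0, -1.0, 0.003]]
force: [0.1, -0.0, -5.6]
opening: 0.202
```

```bash
python3 -c "
from h import *
go([.598,.0030,.202],85.8); print(robot.observe()['wrist_torque'])"
```

```text
t 26.15 tcp [0.5978 0.0028 0.2121] psi 85.64 F [ 0.1 -0.  -5.6] op 0.202 q6 -1.53 q1 -0.04
shift [ 0.2 10.1 -0.2] rot [-0.003 -0.003 -0.   ]
[ 0.01664853 -0.04904495  0.02538992]
```

Free, with only the jar's weight on the wrist. Lift, then to the mat.

Emit:
drive_tool([
  [0,-20,0,0,0,0],
  [0,-50,0,0,0,0],
  [0,-80,0,0,0,0],
  [0,-85,0,0,0,0],
  [0,-85,0,0,0,0],
  [0,-85,0,0,0,0],
])

```text
time: 26.75
tcp_pos: [0.5979, 0.0028, 0.2961]
tool_rot: [[0.076, -0.004, -0.997], [0.997, 0.0, 0.076], [-0.0, -1.0, 0.004]]
force: [-0.7, -0.4, -6.7]
opening: 0.196
```

```bash
python3 -c "
from h import *
go([.564,.311,.29],85.8)
im,d,k=snap('top','t9'); P=cloud(d,k)
for p in [(113,184),(188,177),(195,283),(120,288)]: print(onz(*p,.022,k)[:2].round(3))
from h import mask
go([.564,.311,.29],85.8)
"
```

```text
t 26.75 tcp [0.5979 0.0028 0.2961] psi 85.65 F [-0.7 -0.4 -6.7] op 0.196 q6 -1.53 q1 -0.04
shift [304.7   6.3  57.1] rot [-0.004 -0.003 -0.   ]
[0.637 0.426]
[0.654 0.194]
[0.328 0.17 ]
[0.317 0.395]
t 26.8 tcp [0.5976 0.0029 0.2957] psi 85.66 F [-0.4 -0.6 -6.2] op 0.202 q6 -1.53 q1 -0.04
shift [304.7   5.9  56.8] rot [-0.005 -0.003 -0.   ]
```

View pics/t9.png

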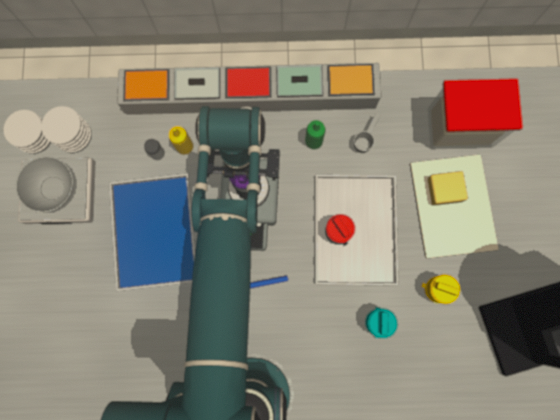

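The top view shows the arm over the grinder, red still at (340,229), and the mat clear from (113,184) to (195,283). Moving to the mat.

Emit:
drive_tool([
  [40,0,8,0,0,0],
  [80,0,16,0,0,0],
  [120,0,24,0,0,0],
  [160,0,32,0,0,0],
  [200,0,40,0,0,0],
  [240,0,46,0,0,0],
  [280,0,52,0,0,0],
  [302,0,60,0,0,0],
])

```text
time: 27.6
tcp_pos: [0.5607, 0.3112, 0.2956]
tool_rot: [[0.074, -0.004, -0.997], [0.997, -0.0, 0.074], [-0.001, -1.0, 0.004]]
force: [-0.2, -0.2, -5.3]
opening: 0.199
```

Emit:
drive_tool([
  [0,20,0,0,0,0],
  [0,60,0,0,0,0],
  [0,100,0,0,0,0],
  [0,130,0,0,0,0],
  [0,150,0,0,0,0],
  [0,160,0,0,0,0],
  [0,165,0,0,0,0],
  [0,165,0,0,0,0],
])

```text
time: 28.4
tcp_pos: [0.5618, 0.3083, 0.1328]
tool_rot: [[0.076, -0.001, -0.997], [0.997, -0.001, 0.076], [-0.001, -1.0, 0.001]]
force: [0.2, 0.2, -5.7]
opening: 0.196
```

```bash
python3 -c "
from h import *
go([.560,.308,.1156],85.8)
"
```

```text
t 28.4 tcp [0.5618 0.3083 0.1328] psi 85.65 F [ 0.2  0.2 -5.7] op 0.196 q6 -1.03 q1 0.46
shift [-0.4 17.2  1.7] rot [-0.001 -0.003 -0.001]
```

Emit:
drive_tool([
  [0,6,0,0,0,0],
  [0,11,0,0,0,0],
  [0,15,0,0,0,0],
  [0,16,0,0,0,0],
  [0,17,0,0,0,0],
  [0,17,0,0,0,0],
])

```text
time: 29.0
tcp_pos: [0.5621, 0.3085, 0.1166]
tool_rot: [[0.076, 0.0, -0.997], [0.997, 0.0, 0.076], [0.0, -1.0, -0.0]]
force: [-0.2, 0.0, -5.4]
opening: 0.203
```

Emit:
drive_tool([
  [0,1,0,0,0,0],
  [0,2,0,0,0,0],
  [0,2,0,0,0,0],
])

```text
time: 29.3
tcp_pos: [0.5626, 0.3086, 0.1158]
tool_rot: [[0.076, 0.001, -0.997], [0.997, 0.0, 0.076], [0.0, -1.0, -0.001]]
force: [-2.1, -1.6, 1.4]
opening: 0.2
```

Resting on the mat. Release and rise.

Emit:
drive_tool([
  [0,-0.5,0,0,0,0],
  [0,-0.5,0,0,0,0],
  [0,-0.5,0,0,0,0],
  [0,-0.5,0,0,0,0],
  [0,-0.5,0,0,0,0],
  [0,-0.5,0,0,0,0],
  [0,-0.5,0,0,0,0],
  [0,-0.5,0,0,0,0],
], hand=0.7)

```text
time: 30.1
tcp_pos: [0.562, 0.3084, 0.115]
tool_rot: [[0.076, -0.0, -0.997], [0.997, -0.0, 0.076], [-0.0, -1.0, 0.0]]
force: [-0.8, 0.2, 0.2]
opening: 0.703
```

Emit:
drive_tool([
  [0,-20,0,0,0,0],
  [0,-60,0,0,0,0],
  [0,-110,0,0,0,0],
  [0,-160,0,0,0,0],
  [0,-160,0,0,0,0],
  [0,-160,0,0,0,0],
])

```text
time: 30.7
tcp_pos: [0.5631, 0.309, 0.2776]
tool_rot: [[0.076, 0.004, -0.997], [0.997, 0.002, 0.076], [0.002, -1.0, -0.004]]
force: [-0.3, 0.5, -0.2]
opening: 0.698
```

Run:
```python
from h import *
im,d,k=snap('top','t10'); 
m=im.copy(); m[:,:300]=0; m[:,430:]=0; m[:150]=0; m[300:]=0; jar(m,d,k,'red')
snap('wrist','w10')
# view pose for red psi=-58.5: TCP = red-.07*z
a=np.radians(-58.5); z=np.array([-np.sin(a),np.cos(a)]); t=np.array([.473,-.2615])-.07*z; print(t)
go([*t,.275],-58.5)
```

```text
red bar z 0.1334887968907874 lid z 0.10510232356501314 125
bar rect c [ 473.5 -261.9] size [60.1 18.1] yaw 31.49
bar pca [array([ 0.4731, -0.2622]), np.float64(32.0751), array([0.0052, 0.0179])]
lid box c [ 0.4721 -0.2611] [0.0788 0.0809]
[ 0.41331519 -0.2980749 ]
t 30.8 tcp [0.5613 0.3081 0.2735] psi 85.66 F [-0.3  0.1  0.2] op 0.701 q6 -1.03 q1 0.46
shift [-6.156e+02 -5.000e-01  1.017e+02] rot [ 1.000e-03  2.516e+00 -3.000e-03]
```

View pics/t10.png

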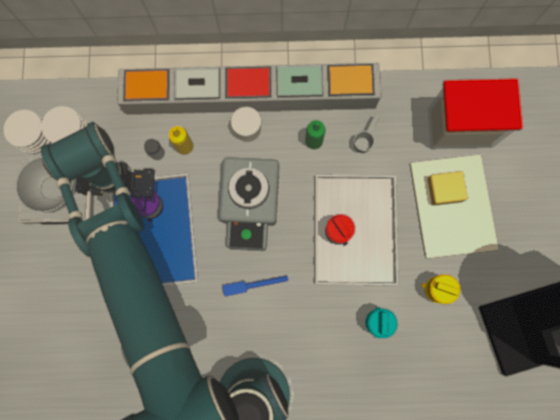

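View pics/w10.png

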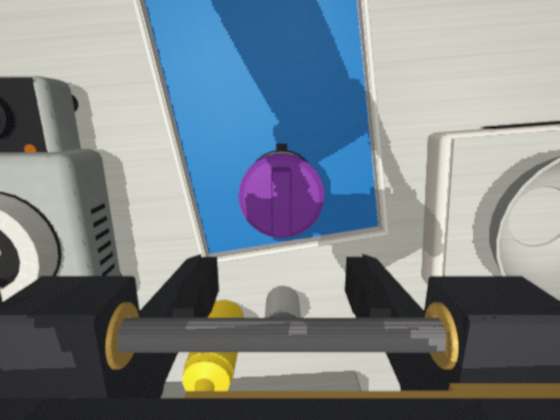

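Purple stands upright on the mat (wrist pixel (282,200)), and red is still at (0.473,-0.262), bar yaw 31.8°. Swinging to the red view pose.

Emit:
drive_tool([
  [-38,0,6,0,0.145,0],
  [-76,0,12,0,0.29,0],
  [-114,0,18,0,0.435,0],
  [-152,0,24,0,0.58,0],
  [-190,0,30,0,0.725,0],
  [-228,0,36,0,0.87,0],
  [-266,0,42,0,1.015,0],
  [-304,0,48,0,1.16,0],
])

```text
time: 31.6
tcp_pos: [0.4892, 0.0076, 0.2723]
tool_rot: [[0.946, -0.005, -0.323], [0.323, 0.0, 0.946], [-0.004, -1.0, 0.002]]
force: [-0.1, -1.1, -0.4]
opening: 0.703
```

```bash
python3 -c "
from h import *
go([.4133,-.298,.275],-58.5)
"
```

```text
t 31.6 tcp [0.4892 0.0076 0.2723] psi 18.87 F [-0.1 -1.1 -0.4] op 0.703 q6 -0.36 q1 -0.04
shift [-170.6   -2.4 -264.7] rot [ 0.002  1.35  -0.005]
```

Emit:
drive_tool([
  [-20,-2,-32,0,0.145,0],
  [-40,-2,-64,0,0.29,0],
  [-60,-2,-96,0,0.435,0],
  [-80,-2,-128,0,0.58,0],
  [-100,-2,-160,0,0.725,0],
  [-122,-2,-192,0,0.87,0],
  [-146,-2,-226,0,1.015,0],
  [-170,-2,-263,0,1.16,0],
])

```text
time: 32.4
tcp_pos: [0.4153, -0.2957, 0.2743]
tool_rot: [[0.674, -0.003, 0.738], [-0.738, 0.003, 0.674], [-0.005, -1.0, -0.001]]
force: [0.5, -0.9, 0.4]
opening: 0.703
```

Emit:
drive_tool([
  [0,0,0,0,0.1,0],
  [0,0,0,0,0.19,0],
  [0,0,0,0,0.19,0],
  [0,0,0,0,0.19,0],
  [0,0,0,0,0.19,0],
])

```text
time: 32.9
tcp_pos: [0.4168, -0.2947, 0.276]
tool_rot: [[0.529, -0.001, 0.848], [-0.848, 0.001, 0.529], [-0.002, -1.0, -0.001]]
force: [-0.6, 0.5, -0.2]
opening: 0.704
```

```bash
python3 -c "
from h import *
im,d,k=snap('wrist','w11'); jar(im,d,k,'red')
go([.473,-.262,.17],-58.4)
"
```

```text
red bar z 0.13310805640117335 lid z 0.10513822274006307 1553
bar rect c [ 474.3 -261.5] size [60.3 17.2] yaw 32.63
bar pca [array([ 0.4751, -0.2612]), np.float64(32.5737), array([0.0051, 0.0175])]
lid box c [ 0.4745 -0.2615] [0.082  0.0819]
t 32.95 tcp [ 0.417  -0.2948  0.2764] psi -58.05 F [-0.8  0.9 -0.2] op 0.700 q6 0.35 q1 -0.66
shift [  1.9 106.4  64.9] rot [ 0.     0.006 -0.001]
```

View pics/w11.png

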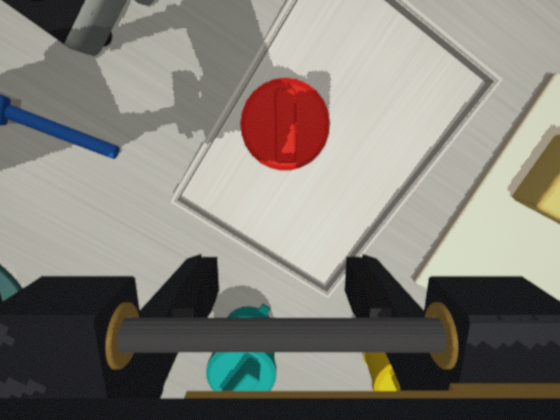

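Red is at pixel (285,124), centre (0.4743,-0.2614). Descending.

Emit:
drive_tool([
  [2,30,40,0,-0.004,0],
  [2,60,66,0,-0.004,0],
  [2,100,66,0,-0.004,0],
  [2,110,66,0,-0.004,0],
  [2,110,66,0,-0.004,0],
  [2,110,66,0,-0.004,0],
])

```text
time: 33.55
tcp_pos: [0.4748, -0.2627, 0.1685]
tool_rot: [[0.531, 0.001, 0.847], [-0.847, -0.001, 0.531], [0.002, -1.0, 0.001]]
force: [0.6, -0.2, 0.2]
opening: 0.699
```

```bash
python3 -c "
from h import *
go([.4743,-.2614,.109],-57.7)
"
```

```text
t 33.55 tcp [ 0.4748 -0.2627  0.1685] psi -57.92 F [ 0.6 -0.2  0.2] op 0.699 q6 0.46 q1 -0.55
shift [-1.5 59.5  0.3] rot [-0.001 -0.004  0.002]
```

Emit:
drive_tool([
  [-1,15,0,0,-0.003,0],
  [-1,30,0,0,-0.003,0],
  [-1,45,0,0,-0.003,0],
  [-1,58,0,0,-0.003,0],
  [-1,58,0,0,-0.003,0],
  [-1,58,0,0,-0.003,0],
  [-1,58,0,0,-0.003,0],
])

```text
time: 34.25
tcp_pos: [0.4735, -0.2612, 0.1086]
tool_rot: [[0.533, -0.001, 0.846], [-0.846, 0.0, 0.533], [-0.001, -1.0, -0.0]]
force: [0.4, -0.1, 0.2]
opening: 0.702
```

```bash
python3 -c "
from h import *
go([.4743,-.2614,.109],-57.7)
"
```

```text
t 34.25 tcp [ 0.4735 -0.2612  0.1086] psi -57.76 F [ 0.4 -0.1  0.2] op 0.702 q6 0.46 q1 -0.55
shift [ 0.6 -0.4  0.6] rot [ 0.    -0.001 -0.001]
```

Jar is at +0.6 mm in tool z, fine. Closing and lifting.

Emit:
drive_tool([
  [0,0,0.6,0,0,0],
  [0,0,0.6,0,0,0],
  [0,0,0.6,0,0,0],
  [0,0,0.6,0,0,0],
  [0,0,0.6,0,0,0],
  [0,0,0.6,0,0,0],
  [0,0,0.6,0,0,0],
  [0,0,0.6,0,0,0],
], hand=0, grip_force=45)

```text
time: 35.05
tcp_pos: [0.4743, -0.2612, 0.1091]
tool_rot: [[0.534, 0.0, 0.846], [-0.846, -0.0, 0.534], [0.0, -1.0, 0.0]]
force: [0.6, -0.7, -0.6]
opening: 0.201
```

Emit:
drive_tool([
  [0,0,0,0,0,0],
  [0,-5,0,0,0,0],
  [0,-15,0,0,0,0],
  [0,-50,0,0,0,0],
  [0,-100,0,0,0,0],
  [0,-145,0,0,0,0],
  [0,-180,0,0,0,0],
  [0,-185,0,0,0,0],
])

```text
time: 35.85
tcp_pos: [0.4766, -0.2623, 0.3005]
tool_rot: [[0.534, 0.009, 0.846], [-0.846, -0.005, 0.534], [0.009, -1.0, 0.005]]
force: [1.0, -0.2, -3.9]
opening: 0.199
```

```bash
python3 -c "
from h import *
go([.599,.003,.295],85.8)
"
```

```text
t 35.85 tcp [ 0.4766 -0.2623  0.3005] psi -57.76 F [ 1.  -0.2 -3.9] op 0.199 q6 0.46 q1 -0.55
shift [-159.1    5.2  245.1] rot [ 0.01  -2.505  0.01 ]
```

Emit:
drive_tool([
  [-9,0,13,0,-0.14,0],
  [-18,0,27,0,-0.28,0],
  [-27,0,40,0,-0.42,0],
  [-36,0,54,0,-0.56,0],
  [-45,0,67,0,-0.7,0],
  [-54,0,81,0,-0.84,0],
  [-63,0,95,0,-0.98,0],
  [-72,0,109,0,-1.12,0],
])

```text
time: 36.65
tcp_pos: [0.5268, -0.1408, 0.291]
tool_rot: [[0.993, -0.004, -0.117], [0.117, 0.001, 0.993], [-0.004, -1.0, 0.002]]
force: [-0.7, -0.4, -5.0]
opening: 0.197
```

```bash
python3 -c "
from h import *
go([.599,.003,.295],85.8)
"
```

```text
t 36.65 tcp [ 0.5268 -0.1408  0.291 ] psi 6.75 F [-0.7 -0.4 -5. ] op 0.197 q6 -0.42 q1 -0.31
shift [ 88.6  -4.1 134.3] rot [-0.005 -1.38  -0.002]
```

Emit:
drive_tool([
  [9,0,13,0,-0.14,0],
  [18,0,27,0,-0.28,0],
  [27,0,40,0,-0.42,0],
  [36,0,54,0,-0.56,0],
  [45,0,67,0,-0.7,0],
  [54,0,81,0,-0.84,0],
  [63,0,95,0,-0.98,0],
  [75,0,115,0,-1.12,0],
])

```text
time: 37.45
tcp_pos: [0.5883, -0.0191, 0.2908]
tool_rot: [[0.328, -0.005, -0.945], [0.945, -0.0, 0.328], [-0.002, -1.0, 0.005]]
force: [0.9, 0.3, -4.0]
opening: 0.199
```

```bash
python3 -c "
from h import *
go([.599,.003,.295],85.8)
"
```

```text
t 37.45 tcp [ 0.5883 -0.0191  0.2908] psi 70.88 F [ 0.9  0.3 -4. ] op 0.199 q6 -1.31 q1 -0.07
shift [24.3 -4.2 -2.9] rot [-0.005 -0.26  -0.001]
```

Emit:
drive_tool([
  [12,10,-1,0,-0.13,0],
  [23,25,-3,0,-0.26,0],
  [23,40,-3,0,-0.26,0],
  [23,45,-3,0,-0.26,0],
  [23,45,-3,0,-0.26,0],
  [23,45,-3,0,-0.26,0],
  [23,45,-3,0,-0.26,0],
])

```text
time: 38.15
tcp_pos: [0.6006, 0.0009, 0.2501]
tool_rot: [[0.08, 0.002, -0.997], [0.997, -0.0, 0.08], [-0.0, -1.0, -0.002]]
force: [-0.7, 0.4, -4.6]
opening: 0.204
```

```bash
python3 -c "
from h import *
go([.599,.003,.228],85.8)
"
```

```text
t 38.15 tcp [0.6006 0.0009 0.2501] psi 85.40 F [-0.7  0.4 -4.6] op 0.204 q6 -1.53 q1 -0.04
shift [ 2.  22.1  1.8] rot [ 0.002 -0.007 -0.   ]
```

Emit:
drive_tool([
  [2,8,1.5,0,-0.007,0],
  [2,16,1.5,0,-0.007,0],
  [2,22,1.5,0,-0.007,0],
  [2,22,1.5,0,-0.007,0],
  [2,22,1.5,0,-0.007,0],
  [2,22,1.5,0,-0.007,0],
])

```text
time: 38.75
tcp_pos: [0.599, 0.0035, 0.2273]
tool_rot: [[0.072, 0.0, -0.997], [0.997, -0.0, 0.072], [-0.0, -1.0, -0.0]]
force: [0.5, -0.5, -4.9]
opening: 0.204
```

```bash
python3 -c "
from h import *
go([.599,.003,.2025],85.8)
snap('wrist','w12')
"
```

```text
t 38.75 tcp [0.599  0.0035 0.2273] psi 85.89 F [ 0.5 -0.5 -4.9] op 0.204 q6 -1.53 q1 -0.04
shift [-0.5 24.8 -0. ] rot [ 0.     0.002 -0.   ]
```

View pics/w12.png

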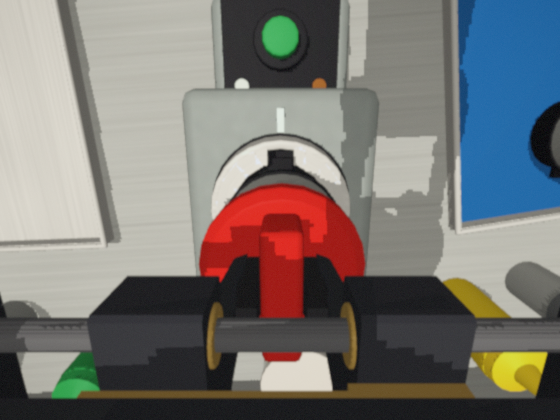

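Mark and slot are at col 280.5, bar at 282: aligned within a millimetre. Lowering.

Emit:
drive_tool([
  [-0.7,3,0,0,0,0],
  [-0.7,6,0,0,0,0],
  [-0.7,9,0,0,0,0],
  [-0.7,12,0,0,0,0],
  [-0.7,15,0,0,0,0],
  [-0.7,15,0,0,0,0],
])

```text
time: 39.4
tcp_pos: [0.5983, 0.0028, 0.2113]
tool_rot: [[0.072, -0.001, -0.997], [0.997, 0.0, 0.072], [-0.0, -1.0, 0.001]]
force: [0.1, -0.2, -4.3]
opening: 0.196
```

Emit:
drive_tool([
  [0,2,0,0,0,0],
  [0,4,0,0,0,0],
  [0,6,0,0,0,0],
  [0,8,0,0,0,0],
  [0,8,0,0,0,0],
])

```text
time: 39.9
tcp_pos: [0.5991, 0.0029, 0.2049]
tool_rot: [[0.072, 0.001, -0.997], [0.997, 0.0, 0.072], [0.0, -1.0, -0.001]]
force: [-0.9, 0.6, 0.6]
opening: 0.198
```

Emit:
drive_tool([
  [0,2,0,0,0,0],
  [0,4,0,0,0,0],
  [0,5,0,0,0,0],
  [0,5,0,0,0,0],
])

```text
time: 40.3
tcp_pos: [0.5991, 0.0029, 0.1997]
tool_rot: [[0.072, 0.001, -0.997], [0.997, 0.0, 0.072], [0.0, -1.0, -0.001]]
force: [-1.1, 1.0, 3.8]
opening: 0.199
```

Underside is about 20 mm down, with the cushion pushing ~9 N. Twisting.

Emit:
drive_tool([
  [0,0,0,0,0.1,0],
  [0,0,0,0,0.2,0],
  [0,0,0,0,0.3,0],
  [0,0,0,0,0.4,0],
  [0,0,0,0,0.5,0],
  [0,0,0,0,0.6,0],
  [0,0,0,0,0.7,0],
  [0,0,0,0,0.8,0],
])

```text
time: 41.1
tcp_pos: [0.5999, 0.0023, 0.2]
tool_rot: [[0.768, 0.003, -0.641], [0.641, -0.001, 0.768], [0.002, -1.0, -0.003]]
force: [-0.4, -0.9, 3.2]
opening: 0.202
```

Emit:
drive_tool([
  [0,0,0,0,0.1,0],
  [0,0,0,0,0.2,0],
  [0,0,0,0,0.3,0],
  [0,0,0,0,0.4,0],
  [0,0,0,0,0.5,0],
  [0,0,0,0,0.6,0],
  [0,0,0,0,0.7,0],
  [0,0,0,0,0.78,0],
])

```text
time: 41.9
tcp_pos: [0.5997, 0.0023, 0.2]
tool_rot: [[0.996, 0.002, 0.084], [-0.084, -0.001, 0.996], [0.002, -1.0, -0.001]]
force: [-0.5, -0.2, 3.3]
opening: 0.203
```

```bash
python3 -c "
from h import *
go([.599,.0030,.1997],-4.2); print(robot.observe()['wrist_torque'])"
```

```text
t 41.9 tcp [0.5997 0.0023 0.2   ] psi -4.84 F [-0.5 -0.2  3.3] op 0.203 q6 0.05 q1 -0.04
shift [-0.8  0.3  0.6] rot [ 0.001 -0.011  0.002]
[-0.15809693  0.39725009  0.15995187]
```

Emit:
drive_tool([
  [0,0,0,0,0.04,0],
  [0,0,0,0,0.06,0],
  [0,0,0,0,0.06,0],
])

```text
time: 42.2
tcp_pos: [0.5992, 0.0024, 0.1999]
tool_rot: [[0.99, 0.001, 0.138], [-0.138, -0.001, 0.99], [0.001, -1.0, -0.001]]
force: [-2.1, -1.2, 4.4]
opening: 0.201
```

```bash
python3 -c "
from h import *
go([.599,.0030,.1997],-4.2); print(robot.observe()['wrist_torque'])"
```

```text
t 42.2 tcp [0.5992 0.0024 0.1999] psi -7.96 F [-2.1 -1.2  4.4] op 0.201 q6 0.10 q1 -0.04
shift [-0.3  0.2  0.5] rot [ 0.001 -0.066  0.001]
[-0.13384734  0.61908576  0.97305407]
```

At the stop (0.97 N m). Release and rise, then check.

Emit:
drive_tool([
  [0,0,0,0,-0.03,0],
  [0,0,0,0,-0.03,0],
  [0,0,0,0,-0.03,0],
  [0,0,0,0,-0.03,0],
  [0,0,0,0,-0.03,0],
  [0,0,0,0,-0.03,0],
  [0,0,0,0,-0.03,0],
  [0,0,0,0,-0.03,0],
], hand=0.6)

```text
time: 43.0
tcp_pos: [0.5988, 0.0028, 0.1991]
tool_rot: [[0.994, 0.0, 0.111], [-0.111, -0.0, 0.994], [0.0, -1.0, 0.0]]
force: [-1.2, 0.5, 4.0]
opening: 0.6
```

Emit:
drive_tool([
  [0,-20,0,0,0,0],
  [0,-50,0,0,0,0],
  [0,-90,0,0,0,0],
  [0,-110,0,0,0,0],
  [0,-110,0,0,0,0],
  [0,-110,0,0,0,0],
  [0,-110,0,0,0,0],
], hand=0.6)

```text
time: 43.7
tcp_pos: [0.5975, 0.0028, 0.3062]
tool_rot: [[0.994, -0.004, 0.111], [-0.111, 0.0, 0.994], [-0.004, -1.0, -0.0]]
force: [-0.2, -0.8, -0.2]
opening: 0.602
```

```bash
python3 -c "
from h import *
im,d,k=snap('wrist','w13'); jar(im,d,k,'red',.097); go([.4643,.0125,.305],85.8)
snap('top','t13')
"
```

```text
red bar z 0.22624207741413094 lid z 0.1981698272229122 1968
bar rect c [599.2   3.7] size [60.9 17.1] yaw 84.35
bar pca [array([0.5995, 0.0045]), np.float64(84.3455), array([0.005 , 0.0175])]
lid box c [0.5992 0.0033] [0.0828 0.0822]
t 43.75 tcp [0.5975 0.0029 0.3061] psi -6.36 F [ 0.1  0.4 -0.4] op 0.597 q6 0.07 q1 -0.04
shift [-133.4    1.8   -5.2] rot [-0.003 -1.608 -0.004]
```

View pics/w13.png

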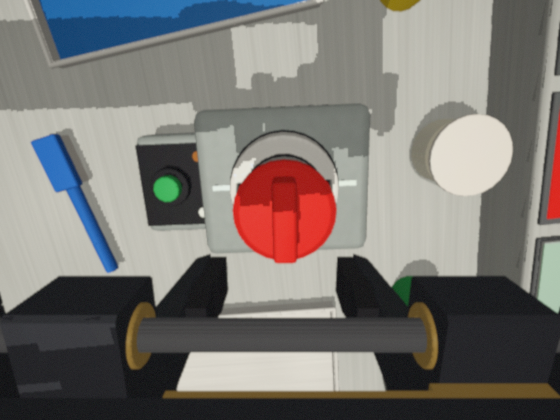

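View pics/t13.png

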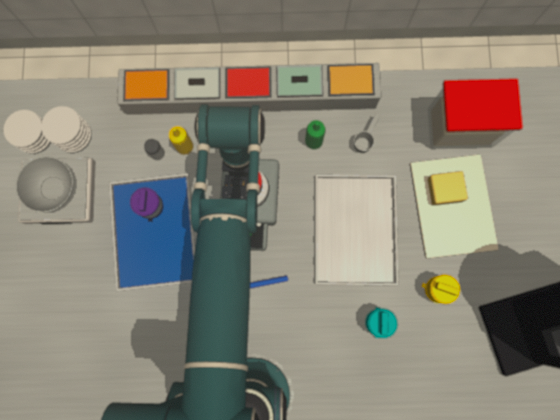

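Red is locked: bar top at 0.226 m, yaw 84.4°. Purple stands on the mat at top pixel (146,203) and the load pan is empty. To the button.

Emit:
drive_tool([
  [-16,0,0,0,-0.14,0],
  [-32,0,0,0,-0.28,0],
  [-48,0,0,0,-0.42,0],
  [-64,0,0,0,-0.56,0],
  [-80,0,0,0,-0.7,0],
  [-96,0,-2,0,-0.84,0],
  [-112,0,-4,0,-0.98,0],
  [-133,0,-5,0,-1.12,0],
], hand=0, grip_force=20)

```text
time: 44.6
tcp_pos: [0.4649, 0.0126, 0.3075]
tool_rot: [[0.528, -0.002, -0.849], [0.849, -0.0, 0.528], [-0.001, -1.0, 0.002]]
force: [0.9, -0.2, 0.0]
opening: -0.0
```

Emit:
drive_tool([
  [0,20,0,0,-0.14,0],
  [0,40,0,0,-0.28,0],
  [0,80,0,0,-0.42,0],
  [0,120,0,0,-0.487,0],
  [0,150,0,0,-0.487,0],
  [0,190,0,0,-0.487,0],
  [0,205,0,0,-0.487,0],
  [0,205,0,0,-0.487,0],
])

```text
time: 45.4
tcp_pos: [0.4621, 0.0127, 0.0999]
tool_rot: [[0.075, -0.009, -0.997], [0.997, 0.0, 0.075], [-0.0, -1.0, 0.009]]
force: [0.2, 0.4, -0.2]
opening: 0.007
```

Emit:
drive_tool([
  [0,0,0,0,0,0],
  [0,0,0,0,0,0],
])

```text
time: 45.6
tcp_pos: [0.4671, 0.0126, 0.1053]
tool_rot: [[0.075, 0.002, -0.997], [0.997, -0.0, 0.075], [0.0, -1.0, -0.002]]
force: [0.2, 0.7, 0.6]
opening: -0.001
```

```bash
python3 -c "
from h import *
go([.4643,.0125,.084],85.8)"
```

```text
t 45.6 tcp [0.4671 0.0126 0.1053] psi 85.72 F [0.2 0.7 0.6] op -0.001 q6 -1.52 q1 -0.03
shift [-0.3 21.3  2.8] rot [ 0.002 -0.001  0.   ]
```

Emit:
drive_tool([
  [0,9,2,0,0,0],
  [0,17,2,0,0,0],
  [0,22,2,0,0,0],
  [0,26,2,0,0,0],
  [0,29,2,0,0,0],
  [0,30.5,2,0,0,0],
  [0,30.5,2,0,0,0],
])

```text
time: 46.3
tcp_pos: [0.4642, 0.0127, 0.0761]
tool_rot: [[0.075, -0.001, -0.997], [0.997, -0.0, 0.075], [-0.0, -1.0, 0.001]]
force: [-10.5, -0.7, 23.7]
opening: 0.006
```

Emit:
drive_tool([
  [0,0,0,0,0,0],
  [0,0,0,0,0,0],
  [0,0,0,0,0,0],
  [0,0,0,0,0,0],
  [0,0,0,0,0,0],
  [0,0,0,0,0,0],
  [0,0,0,0,0,0],
  [0,0,0,0,0,0],
])

```text
time: 47.1
tcp_pos: [0.4642, 0.0127, 0.0762]
tool_rot: [[0.075, -0.001, -0.997], [0.997, -0.0, 0.075], [-0.0, -1.0, 0.001]]
force: [-10.2, 0.5, 23.8]
opening: 0.001
```

Emit:
drive_tool([
  [0,0,0,0,0,0],
  [0,0,0,0,0,0],
  [0,0,0,0,0,0],
  [0,0,0,0,0,0],
  [0,0,0,0,0,0],
  [0,0,0,0,0,0],
])

```text
time: 47.7
tcp_pos: [0.4642, 0.0127, 0.0762]
tool_rot: [[0.075, -0.001, -0.997], [0.997, -0.0, 0.075], [-0.0, -1.0, 0.001]]
force: [-9.2, 0.6, 23.9]
opening: 0.009
```

Held 1.5 s on the stop. Release, go back to the red jar.

Emit:
drive_tool([
  [0,-10,0,0,0,0],
  [0,-40,0,0,0,0],
  [0,-90,0,0,0,0],
  [0,-140,0,0,0,0],
  [0,-190,0,0,0,0],
  [0,-225,0,0,0,0],
  [0,-225,0,0,0,0],
  [0,-225,0,0,0,0],
], hand=0.7)

```text
time: 48.5
tcp_pos: [0.4644, 0.0127, 0.299]
tool_rot: [[0.075, 0.002, -0.997], [0.997, -0.0, 0.075], [0.0, -1.0, -0.002]]
force: [-0.3, -0.2, -0.9]
opening: 0.692
```

Emit:
drive_tool([
  [0,0,-17,0,0.14,0],
  [0,0,-34,0,0.28,0],
  [0,0,-50,0,0.42,0],
  [0,0,-67,0,0.56,0],
  [0,0,-84,0,0.7,0],
  [1,0,-100,0,0.84,0],
  [1,0,-118,0,0.98,0],
  [1,0,-135,0,1.12,0],
])

```text
time: 49.3
tcp_pos: [0.598, 0.0036, 0.2948]
tool_rot: [[0.932, -0.006, -0.362], [0.362, 0.0, 0.932], [-0.005, -1.0, 0.002]]
force: [0.4, 1.0, -0.0]
opening: 0.703
```

Emit:
drive_tool([
  [0,0,0,0,0.12,0],
  [0,0,0,0,0.24,0],
  [0,0,0,0,0.36,0],
  [0,0,0,0,0.465,0],
  [0,0,0,0,0.465,0],
  [0,0,0,0,0.465,0],
])

```text
time: 49.9
tcp_pos: [0.5977, 0.0037, 0.2962]
tool_rot: [[0.996, -0.004, 0.086], [-0.086, 0.0, 0.996], [-0.004, -1.0, -0.0]]
force: [-0.7, 0.4, -0.1]
opening: 0.699
```

```bash
python3 -c "
from h import *
go([.5992,.0030,.205],-5.4)"
```

```text
t 49.9 tcp [0.5977 0.0037 0.2962] psi -4.95 F [-0.7  0.4 -0.1] op 0.699 q6 0.05 q1 -0.04
shift [ 1.9 91.1 -0.5] rot [ 0.     0.008 -0.004]
```

Emit:
drive_tool([
  [0.5,30,-0.5,0,0.008,0],
  [0.5,60,-0.5,0,0.008,0],
  [0.5,80,-0.5,0,0.008,0],
  [0.5,94,-0.5,0,0.008,0],
  [0.5,94,-0.5,0,0.008,0],
  [0.5,94,-0.5,0,0.008,0],
  [0.5,94,-0.5,0,0.008,0],
])

```text
time: 50.6
tcp_pos: [0.6002, 0.0031, 0.2061]
tool_rot: [[0.995, 0.002, 0.096], [-0.096, -0.0, 0.995], [0.002, -1.0, 0.0]]
force: [0.2, 0.5, -0.5]
opening: 0.699
```

Emit:
drive_tool([
  [0,0,0,0,0,0],
  [0,0,0,0,0,0],
  [0,0,0,0,0,0],
  [0,0,0,0,0,0],
  [0,0,0,0,0,0],
  [0,0,0,0,0,0],
  [0,0,0,0,0,0],
  [0,0,0,0,0,0],
], hand=0, grip_force=45)

```text
time: 51.4
tcp_pos: [0.5992, 0.0031, 0.2046]
tool_rot: [[0.995, -0.0, 0.097], [-0.097, -0.0, 0.995], [-0.0, -1.0, -0.0]]
force: [-0.2, -0.3, 0.8]
opening: 0.199
```

Emit:
drive_tool([
  [0,1.5,0,0,0,0],
  [0,3,0,0,0,0],
  [0,3,0,0,-0.1,0],
  [0,3,0,0,-0.2,0],
  [0,3,0,0,-0.3,0],
  [0,3,0,0,-0.4,0],
  [0,3,0,0,-0.5,0],
  [0,3,0,0,-0.6,0],
])

```text
time: 52.2
tcp_pos: [0.5998, 0.0031, 0.2023]
tool_rot: [[0.874, 0.002, -0.485], [0.485, 0.0, 0.874], [0.001, -1.0, -0.001]]
force: [-0.5, 0.8, 4.1]
opening: 0.198
```

Emit:
drive_tool([
  [0,0,0,0,-0.1,0],
  [0,0,0,0,-0.2,0],
  [0,0,0,0,-0.3,0],
  [0,0,0,0,-0.4,0],
  [0,0,0,0,-0.5,0],
  [0,0,0,0,-0.6,0],
  [0,0,0,0,-0.7,0],
  [0,0,0,0,-0.8,0],
])

```text
time: 53.0
tcp_pos: [0.5998, 0.0032, 0.2024]
tool_rot: [[0.261, 0.002, -0.965], [0.965, 0.0, 0.261], [0.001, -1.0, -0.002]]
force: [-0.8, -0.2, 3.3]
opening: 0.204
```

```bash
python3 -c "
from h import *
go([.599,.0030,.202],85.8); print(robot.observe()['wrist_torque'])"
```

```text
t 53.0 tcp [0.5998 0.0032 0.2024] psi 74.87 F [-0.8 -0.2  3.3] op 0.204 q6 -1.34 q1 -0.04
shift [-0.4  0.4  0.8] rot [ 0.002 -0.191  0.   ]
[-0.02679835  0.06615498 -0.13356228]
```

Emit:
drive_tool([
  [0,0,0,0,-0.09,0],
  [0,0,0,0,-0.19,0],
  [0,0,0,0,-0.19,0],
  [0,0,0,0,-0.19,0],
])

```text
time: 53.4
tcp_pos: [0.5997, 0.0031, 0.2022]
tool_rot: [[0.08, 0.002, -0.997], [0.997, -0.0, 0.08], [0.0, -1.0, -0.002]]
force: [0.6, 0.2, 3.9]
opening: 0.199
```

Emit:
drive_tool([
  [0,-3,0,0,0,0],
  [0,-6,0,0,0,0],
  [0,-9,0,0,0,0],
  [0,-11,0,0,0,0],
  [0,-11,0,0,0,0],
])

```text
time: 53.9
tcp_pos: [0.5979, 0.0031, 0.2111]
tool_rot: [[0.078, -0.003, -0.997], [0.997, 0.0, 0.078], [-0.0, -1.0, 0.003]]
force: [-1.0, -0.3, -5.2]
opening: 0.198
```

Emit:
drive_tool([
  [0,-20,0,0,0,0],
  [0,-50,0,0,0,0],
  [0,-80,0,0,0,0],
  [0,-90,0,0,0,0],
  [0,-90,0,0,0,0],
  [0,-90,0,0,0,0],
])

```text
time: 54.5
tcp_pos: [0.5983, 0.0031, 0.3007]
tool_rot: [[0.078, -0.003, -0.997], [0.997, 0.0, 0.078], [-0.0, -1.0, 0.003]]
force: [0.3, 0.1, -6.2]
opening: 0.199
```

```bash
python3 -c "
from h import *
im,d,k=snap('top','t14'); m=im.copy(); m[:,200:]=0; m[:170]=0; m[300:]=0; jar(m,d,k,'purple',.007)
go([.405,.290,.29],85.8)"
```

```text
purple bar z 0.13675780122247383 lid z 0.10800478748861408 130
bar rect c [564.6 307. ] size [17.1 58.4] yaw 178.72
bar pca [array([0.5631, 0.3064]), np.float64(176.3517), array([0.0054, 0.0179])]
lid box c [0.5635 0.3068] [0.0805 0.0829]
t 54.55 tcp [0.5979 0.0031 0.3   ] psi 85.54 F [-0.4 -0.7 -5. ] op 0.200 q6 -1.53 q1 -0.04
shift [271.   10.8 214.6] rot [-0.004 -0.005 -0.   ]
```

Purple is still where I set it, (0.563,0.307). Red goes to (0.405,0.29).

Emit:
drive_tool([
  [34,0,27,0,0,0],
  [68,0,54,0,0,0],
  [102,0,81,0,0,0],
  [136,0,108,0,0,0],
  [170,0,135,0,0,0],
  [204,0,162,0,0,0],
  [238,0,189,0,0,0],
  [271,0,214,0,0,0],
])

```text
time: 55.35
tcp_pos: [0.4046, 0.2906, 0.3003]
tool_rot: [[0.078, -0.003, -0.997], [0.997, -0.002, 0.078], [-0.002, -1.0, 0.003]]
force: [-0.4, -0.0, -4.3]
opening: 0.199
```

Emit:
drive_tool([
  [0,20,0,0,0,0],
  [0,60,0,0,0,0],
  [0,100,0,0,0,0],
  [0,130,0,0,0,0],
  [0,155,0,0,0,0],
  [0,168,0,0,0,0],
  [0,168,0,0,0,0],
  [0,168,0,0,0,0],
])

```text
time: 56.15
tcp_pos: [0.407, 0.29, 0.1347]
tool_rot: [[0.078, -0.0, -0.997], [0.997, -0.0, 0.078], [-0.0, -1.0, 0.0]]
force: [-0.4, 0.2, -5.2]
opening: 0.2
```

```bash
python3 -c "
from h import *
go([.405,.290,.1145],85.8)"
```

```text
t 56.15 tcp [0.407  0.29   0.1347] psi 85.54 F [-0.4  0.2 -5.2] op 0.200 q6 -0.92 q1 0.57
shift [-0.1 20.2  2. ] rot [-0.    -0.005 -0.   ]
```

Emit:
drive_tool([
  [0,7,0,0,0,0],
  [0,13,0,0,0,0],
  [0,17,0,0,0,0],
  [0,18,0,0,0,0],
  [0,19,0,0,0,0],
  [0,19.5,0,0,0,0],
])

```text
time: 56.75
tcp_pos: [0.407, 0.29, 0.1151]
tool_rot: [[0.078, 0.0, -0.997], [0.997, 0.0, 0.078], [0.0, -1.0, -0.0]]
force: [-0.2, 0.7, -5.2]
opening: 0.208
```

Emit:
drive_tool([
  [0,1,0,0,0,0],
  [0,1.5,0,0,0,0],
  [0,1.5,0,0,0,0],
])

```text
time: 57.05
tcp_pos: [0.4073, 0.2904, 0.1149]
tool_rot: [[0.078, 0.001, -0.997], [0.997, 0.001, 0.078], [0.001, -1.0, -0.001]]
force: [-4.1, -0.4, 5.2]
opening: 0.201
```

Emit:
drive_tool([
  [0,-1,0,0,0,0],
  [0,-1,0,0,0,0],
  [0,-1,0,0,0,0],
  [0,-1,0,0,0,0],
  [0,-1,0,0,0,0],
  [0,-1,0,0,0,0],
  [0,-1,0,0,0,0],
  [0,-1,0,0,0,0],
], hand=0.7)

```text
time: 57.85
tcp_pos: [0.4069, 0.2899, 0.1145]
tool_rot: [[0.078, -0.0, -0.997], [0.997, -0.0, 0.078], [-0.0, -1.0, 0.0]]
force: [-0.1, -0.4, -0.0]
opening: 0.704
```

Emit:
drive_tool([
  [0,-20,0,0,0,0],
  [0,-60,0,0,0,0],
  [0,-110,0,0,0,0],
  [0,-160,0,0,0,0],
  [-50,-180,-30,0,0,0],
  [-100,-180,-60,0,0,0],
  [-150,-180,-90,0,0,0],
  [-200,-180,-120,0,0,0],
])

```text
time: 58.65
tcp_pos: [0.4956, 0.112, 0.2952]
tool_rot: [[0.077, 0.002, -0.997], [0.997, 0.0, 0.077], [0.001, -1.0, -0.002]]
force: [0.2, 0.7, 0.0]
opening: 0.702
```

Emit:
drive_tool([
  [-50,0,0,0,0,0],
  [-100,0,0,0,0,0],
  [-150,0,0,0,0,0],
  [-150,0,0,0,0,0],
  [-150,0,0,0,0,0],
])

```text
time: 59.15
tcp_pos: [0.4831, -0.0372, 0.2944]
tool_rot: [[0.081, 0.0, -0.997], [0.997, 0.001, 0.081], [0.001, -1.0, -0.0]]
force: [-0.1, 0.1, 0.4]
opening: 0.7
```

```bash
python3 -c "
from h import *
im,d,k=snap('top','t15'); m=im.copy(); m[:,200:]=0; m[:170]=0; m[300:]=0; jar(m,d,k,'purple',.007);jar(m,d,k,'red',.007)
snap('scene','s15')
go([.405,.290,.29],85.8)"
```

```text
purple bar z 0.13677072609112373 lid z 0.10769036239518848 133
bar rect c [564.5 306.3] size [18.5 59.2] yaw 175.06
bar pca [array([0.5641, 0.3063]), np.float64(175.2814), array([0.0055, 0.0181])]
lid box c [0.5635 0.3071] [0.0815 0.0832]
red bar z 0.13557933924486898 lid z 0.10760741733960488 131
bar rect c [413.5 290.3] size [48.4 17. ] yaw 1.15
bar pca [array([0.4082, 0.2896]), np.float64(175.9282), array([0.0053, 0.0175])]
lid box c [0.4082 0.2893] [0.0785 0.0811]
t 59.25 tcp [ 0.4833 -0.0353  0.2944] psi 85.57 F [-0.4 -0.1  0.7] op 0.700 q6 -1.62 q1 -0.12
shift [318.3   4.6 103.2] rot [-0.    -0.004  0.001]
```

View pics/t15.png

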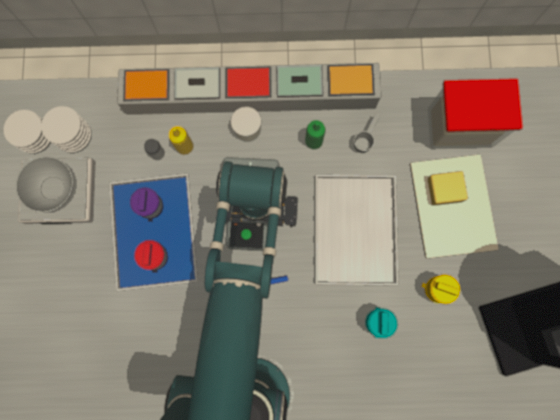

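View pics/s15.png

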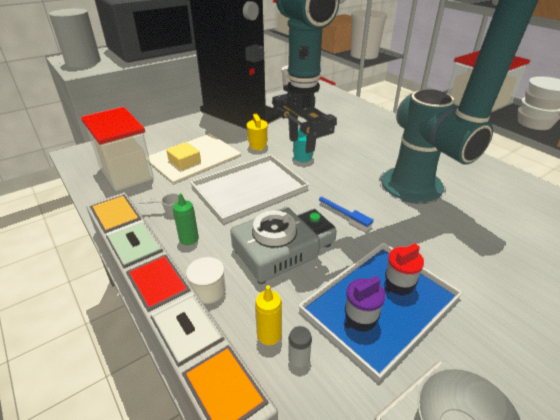

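Both views show purple (146,203) and red (150,255) upright on the blue mat, the socket empty, the button up, the load pan empty and the bystanders unmoved. Handing in.

```bash
python3 -c "
from cell import robot
print(robot.close_job(), robot.observe()['time'])"
```

```text
the job is handed in; nothing more can be done
the job is handed in; nothing more can be done
```

I ground the purple jar and then the red jar, and both now stand upright on the blue mat. There was no white jar on the pan. I handed the job in at about 59 s of the 210 s allowed.

- **Locking:** each jar was twisted clockwise until the torque rose to about 1 N m at the stop. The bar top then measured 0.226 m, against 0.227 m expected for a locked jar. Bar yaw was about 84.5°, against 85.8° expected.
- **Start button:** it was held fully down for about 1.5 s per jar, with the jar locked on. The push was up to 31 N for purple and 24 N for red, well above the 6 N needed. A side force of about 10 N also showed.
- **Final check:** the last top and scene pictures show purple at about (0.564, 0.307) and red at about (0.408, 0.290). Lid heights are right for upright jars. The socket and load pan are empty, the button is up and the bystanders look unmoved. I saw no jar get knocked aside.
- **Disagreements:**
  - The wrist and top cameras differed by 1 to 2 mm on the socket position. I settled it from the slot and mark seen with the jar in hand, and both jars went in freely.
  - The final bar-outline fit for red was poor (48 mm long instead of 60 mm). The other two estimates of its position agreed.

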